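# Mix the tomato and mozzarella salad and cover it

### The arm

A 7-joint arm with a two-finger parallel gripper is mounted at the origin on a cart in front of the work surface, level with it; the furniture and walls round the work are solid. World frame = base frame: x ahead of the robot, y to its left, z up, the work surface at z = 0. Lengths are in m, angles in rad, forces in N, time in s.
With the tool pointing down it reaches from about 0.425 to 0.875 m from the base axis. Payload 4.7 kg.
Tool frame: the origin (TCP) lies on the mounting face of the last link; the fingertips stand 182 mm ahead of it and the grasp point (between the pads) lies 164 mm ahead of it; x points along the fingers, y is the direction in which the jaws open and shut, and the axes are right-handed (so a half turn about x gives the same grasp; the last joint's range is limited). The gripper opens to 87 mm and grips with 3 to 60 N. Pads are 19 mm wide; open, the fingers measure 117 mm over their backs; the gripper's body (75 mm by 190 mm) begins 51 mm behind the grasp point.
Start: joints at [-1.277, 0.321, -0.07, 1.45, 0.023, 1.371, -0.057], TCP at [0.18, 0.625, 0.405] pointing down, gripper open.
Joint ranges: [-2.86, 2.86], [-0.3, 2.09], [-1.38, 1.24], [0.06, 2.45], [-1.56, 4.7], [0.09, 2.05], [-2.69, 2.69]. Speed limits (rad/s): [2.57, 2.57, 3.14, 3.14, 3.14, 3.14, 3.14].

### API

Orientations are given as a rotation vector (axis times angle).
In Python, from bench import monitor, get_image, ctrl gives the robot as it stands.
- The arm moves only by the shell command python3 -m creep 'ROWS' [FORCE]. ROWS is JSON, a list of rows, each a list of 7 numbers: the shift along the tool's x, y, z in mm, then the turn, a rotation vector about the tool's x, y, z in rad, then the finger opening in mm, from 0 to 87. A call has 1 to 5 rows; each row shifts and turns the commanded pose from where the row before left it, along the tool's axes as they then stand; what a row does not reach is not made up. A row lasts 1/10 s, in which the tool goes at most 50 mm and 8.59 degrees, less where a joint would pass 70% of its speed; a pose out of reach is approached as far as the arm can. A call is refused whole if a number of a shift passes 50 or a number of a turn 0.15, either way. A call with a gripper value outside its range is refused whole. The fingers move at their own pace and stop on an object; FORCE is the grip in N (left out, the last holds). Time passes only in rows, so rows that do not move let the fingers close. It gives the time, the measured TCP pose, the force and the opening at its end, in the units of the state.
- monitor.get_state(): the state, without advancing time (a new reading comes with each control period).
- get_image(name): name is "side" or "top" or "wrist"; returns a dict with "img" (400x640x3 uint8, red, green, blue), "mtx" (3x3 intrinsics, pixels), "D" ([k1, k2, p1, p2, k3] as OpenCV has them; the pictures are not rectified), "view" (4x4, takes a point from world to camera coordinates). Camera axes: x right, y up, looking along -z (the intrinsics and any distortion apply to the point x, -y, -z); pixel columns grow to the right and rows downward; lengths in m; the calibration is good to about 2 mm. A picture is of the moment at which its call begins. There is no depth.
- ctrl.close_job(): hands the job in, once; it reports no verdict.
The state is a dict: "time": time; "joint_positions": joint angles; "qd": joint speeds; "joint_torque": joint torques, N m; "position": TCP position; "tool_rot": TCP orientation; "ft_force": force on the tool from outside, world axes, zero at the start; "torque": the same for the moment, N m; "grip_width": opening from 0.0 (shut) to 1.0 (fully open).
Only numpy, scipy, OpenCV 4.12 (cv2) and the standard library are available. Lean on these libraries where they do the work, as an engineer would, in place of code of your own. Each camera call takes 0.05 s, during which the arm holds its last target.

### The job

Take the wooden spoon out of its rest and stir the salad in the mixing bowl with it until the tomatoes and mozzarella balls are properly mixed: every tomato should have a mozzarella ball right next to it and every mozzarella ball a tomato. Lean the spoon back in its rest the way it stood, then put the lid on squarely over the rim of the bowl, without dropping it. Keep all the food in the bowl, touch it only with the spoon, do not push the bowl about and leave the steel cup alone.

Things in the scene. Friction and masses are not known exactly. Their poses are not given: they have to be found in the camera images.
- mixing_bowl: round steel mixing bowl on a weighted non-slip foot, loose, about 1.2 kg; rim 191 mm across outside, 186 inside, at height 83 mm. Origin: centre of the foot, z up. Inside it is round-bottomed: flat at z 8 mm out to radius 35, then rising to z 18 at radius 60, 37 at radius 77. At the start the tomatoes lie on its own +y half and the mozzarella on its -y half, touching along its x axis
- tomato1: one of five red cherry tomatoes, a ball 30 mm across, 14 g, firm, wet and slippery; origin: its centre
- tomato2: one of five red cherry tomatoes, a ball 30 mm across, 14 g, firm, wet and slippery; origin: its centre
- tomato3: one of five red cherry tomatoes, a ball 30 mm across, 14 g, firm, wet and slippery; origin: its centre
- tomato4: one of five red cherry tomatoes, a ball 30 mm across, 14 g, firm, wet and slippery; origin: its centre
- tomato5: one of five red cherry tomatoes, a ball 30 mm across, 14 g, firm, wet and slippery; origin: its centre
- mozza1: one of five white mozzarella balls, 30 mm across, 14 g, firm, wet and slippery; origin: its centre
- mozza2: one of five white mozzarella balls, 30 mm across, 14 g, firm, wet and slippery; origin: its centre
- mozza3: one of five white mozzarella balls, 30 mm across, 14 g, firm, wet and slippery; origin: its centre
- mozza4: one of five white mozzarella balls, 30 mm across, 14 g, firm, wet and slippery; origin: its centre
- mozza5: one of five white mozzarella balls, 30 mm across, 14 g, firm, wet and slippery; origin: its centre
- spoon: wooden stirring spoon, 220 mm long, 60 g, leaning in its rest about 23 degrees off upright, head down. Origin: tip of the head. x runs along the spoon to the handle's end, y across it, z out of the hollow side. Oval head 64 mm long, 47 wide, 14 thick; handle 17 mm wide (along y) and 13 thick near its end
- spoon_head (a point): the middle of the spoon's head, 30 mm from its tip along the spoon
- spoon_grip (a point): the place to hold the spoon: on the handle's axis, 190 mm from the tip, 30 mm short of the handle's end, about 180 mm above the worktop at the start
- spoon_rest: steel spoon rest, fixed: a round drip dish 112 mm across with a 14 mm rim and a bent-wire cradle. Origin: under the dish's centre, z up. The cradle stands at x -36 mm: a level wire 108 mm up under the handle, between two ears 34 mm apart that reach z 127. The spoon's head is wider than that: the spoon leaves towards +x and upward and returns the same way
- rest_dish (a point): point on the dish's floor (z 3 mm) above which the spoon's head stands, 5.5 mm from the origin towards +x
- rest_cradle (a point): middle of the cradle's level wire, 111 mm above the worktop: the handle lies over it
- lid: steel and glass lid, 196 mm across, 61 mm high, about 0.25 kg, lying right way up on the worktop. Origin: centre of its lower edge, z up. Knob: a disc 31 mm across from z 55 to 61 on a 17 mm stem, glass below it up to z 32. Its skirt is 13 mm deep and slips over the bowl's rim with 2 mm to spare all round (4 mm at its flared foot); fully down, its origin is 70 mm above the bowl's
- steel_cup: empty steel cup, 76 mm across, 102 mm high, a bystander; origin: centre of its foot

How it is judged:
On the way, in this order (a step that is already met when the one before it is completed fails the run):
1. the spoon's head is in the mouth of the bowl (horizontal distance between spoon_head and mixing_bowl below 0.085 m and z of spoon_head in the frame of mixing_bowl below 0.1 m), for 0.02 s.
2. stirred with the spoon still in the bowl until every piece has one of the other kind beside it ((distance between tomato1 and mozza1 below 0.052 m or distance between tomato1 and mozza2 below 0.052 m or distance between tomato1 and mozza3 below 0.052 m or distance between tomato1 and mozza4 below 0.052 m or distance between tomato1 and mozza5 below 0.052 m) and (distance between tomato2 and mozza1 below 0.052 m or distance between tomato2 and mozza2 below 0.052 m or distance between tomato2 and mozza3 below 0.052 m or distance between tomato2 and mozza4 below 0.052 m or distance between tomato2 and mozza5 below 0.052 m) and (distance between tomato3 and mozza1 below 0.052 m or distance between tomato3 and mozza2 below 0.052 m or distance between tomato3 and mozza3 below 0.052 m or distance between tomato3 and mozza4 below 0.052 m or distance between tomato3 and mozza5 below 0.052 m) and (distance between tomato4 and mozza1 below 0.052 m or distance between tomato4 and mozza2 below 0.052 m or distance between tomato4 and mozza3 below 0.052 m or distance between tomato4 and mozza4 below 0.052 m or distance between tomato4 and mozza5 below 0.052 m) and (distance between tomato5 and mozza1 below 0.052 m or distance between tomato5 and mozza2 below 0.052 m or distance between tomato5 and mozza3 below 0.052 m or distance between tomato5 and mozza4 below 0.052 m or distance between tomato5 and mozza5 below 0.052 m) and (distance between mozza1 and tomato1 below 0.052 m or distance between mozza1 and tomato2 below 0.052 m or distance between mozza1 and tomato3 below 0.052 m or distance between mozza1 and tomato4 below 0.052 m or distance between mozza1 and tomato5 below 0.052 m) and (distance between mozza2 and tomato1 below 0.052 m or distance between mozza2 and tomato2 below 0.052 m or distance between mozza2 and tomato3 below 0.052 m or distance between mozza2 and tomato4 below 0.052 m or distance between mozza2 and tomato5 below 0.052 m) and (distance between mozza3 and tomato1 below 0.052 m or distance between mozza3 and tomato2 below 0.052 m or distance between mozza3 and tomato3 below 0.052 m or distance between mozza3 and tomato4 below 0.052 m or distance between mozza3 and tomato5 below 0.052 m) and (distance between mozza4 and tomato1 below 0.052 m or distance between mozza4 and tomato2 below 0.052 m or distance between mozza4 and tomato3 below 0.052 m or distance between mozza4 and tomato4 below 0.052 m or distance between mozza4 and tomato5 below 0.052 m) and (distance between mozza5 and tomato1 below 0.052 m or distance between mozza5 and tomato2 below 0.052 m or distance between mozza5 and tomato3 below 0.052 m or distance between mozza5 and tomato4 below 0.052 m or distance between mozza5 and tomato5 below 0.052 m) and horizontal distance between spoon_head and mixing_bowl below 0.085 m and z of spoon_head in the frame of mixing_bowl below 0.09 m), for 0.2 s.
3. the spoon is back in its rest, let go (horizontal distance between spoon_head and rest_dish below 0.035 m and height (world z) of spoon_head below 0.06 m and horizontal distance between spoon_grip and rest_cradle below 0.06 m and height (world z) of spoon_grip above 0.14 m and angle between spoon's own x axis and vertical below 0.7 rad and contact force between the fingers and spoon below 0.1 N), for 0.2 s.
At the end, for the whole second after the job is handed in: every piece has one of the other kind within 52 mm, centre to centre, and all ten are in the upright bowl; the spoon leans still in its rest, head in the dish, handle over the cradle; the lid sits still and level over the rim, centred within 6 mm, skirt fully down ((distance between tomato1 and mozza1 below 0.052 m or distance between tomato1 and mozza2 below 0.052 m or distance between tomato1 and mozza3 below 0.052 m or distance between tomato1 and mozza4 below 0.052 m or distance between tomato1 and mozza5 below 0.052 m) and (distance between tomato2 and mozza1 below 0.052 m or distance between tomato2 and mozza2 below 0.052 m or distance between tomato2 and mozza3 below 0.052 m or distance between tomato2 and mozza4 below 0.052 m or distance between tomato2 and mozza5 below 0.052 m) and (distance between tomato3 and mozza1 below 0.052 m or distance between tomato3 and mozza2 below 0.052 m or distance between tomato3 and mozza3 below 0.052 m or distance between tomato3 and mozza4 below 0.052 m or distance between tomato3 and mozza5 below 0.052 m) and (distance between tomato4 and mozza1 below 0.052 m or distance between tomato4 and mozza2 below 0.052 m or distance between tomato4 and mozza3 below 0.052 m or distance between tomato4 and mozza4 below 0.052 m or distance between tomato4 and mozza5 below 0.052 m) and (distance between tomato5 and mozza1 below 0.052 m or distance between tomato5 and mozza2 below 0.052 m or distance between tomato5 and mozza3 below 0.052 m or distance between tomato5 and mozza4 below 0.052 m or distance between tomato5 and mozza5 below 0.052 m) and (distance between mozza1 and tomato1 below 0.052 m or distance between mozza1 and tomato2 below 0.052 m or distance between mozza1 and tomato3 below 0.052 m or distance between mozza1 and tomato4 below 0.052 m or distance between mozza1 and tomato5 below 0.052 m) and (distance between mozza2 and tomato1 below 0.052 m or distance between mozza2 and tomato2 below 0.052 m or distance between mozza2 and tomato3 below 0.052 m or distance between mozza2 and tomato4 below 0.052 m or distance between mozza2 and tomato5 below 0.052 m) and (distance between mozza3 and tomato1 below 0.052 m or distance between mozza3 and tomato2 below 0.052 m or distance between mozza3 and tomato3 below 0.052 m or distance between mozza3 and tomato4 below 0.052 m or distance between mozza3 and tomato5 below 0.052 m) and (distance between mozza4 and tomato1 below 0.052 m or distance between mozza4 and tomato2 below 0.052 m or distance between mozza4 and tomato3 below 0.052 m or distance between mozza4 and tomato4 below 0.052 m or distance between mozza4 and tomato5 below 0.052 m) and (distance between mozza5 and tomato1 below 0.052 m or distance between mozza5 and tomato2 below 0.052 m or distance between mozza5 and tomato3 below 0.052 m or distance between mozza5 and tomato4 below 0.052 m or distance between mozza5 and tomato5 below 0.052 m) and horizontal distance between each of tomato1, tomato2, tomato3, tomato4, tomato5, mozza1, mozza2, mozza3, mozza4, mozza5 and mixing_bowl below 0.09 m and z of each of tomato1, tomato2, tomato3, tomato4, tomato5, mozza1, mozza2, mozza3, mozza4, mozza5 in the frame of mixing_bowl below 0.075 m and horizontal distance between spoon_head and rest_dish below 0.035 m and height (world z) of spoon_head below 0.06 m and horizontal distance between spoon_grip and rest_cradle below 0.06 m and height (world z) of spoon_grip above 0.14 m and angle between spoon's own x axis and vertical below 0.7 rad and horizontal distance between lid and mixing_bowl below 0.006 m and z of lid in the frame of mixing_bowl below 0.074 m and angle between lid's own z axis and vertical below 0.04 rad and linear speed of each of spoon, lid below 0.02 m/s and angle between mixing_bowl's own z axis and vertical below 0.06 rad); the robot touches nothing.
It fails at once if the bowl is dragged more than 40 mm from where it stood (distance of mixing_bowl from where it was at the start of the episode above 0.04 m).
It fails at once if the gripper's fingers touch the food (contact force between the fingers and tomato1 above 0.3 N or contact force between the fingers and tomato2 above 0.3 N or contact force between the fingers and tomato3 above 0.3 N or contact force between the fingers and tomato4 above 0.3 N or contact force between the fingers and tomato5 above 0.3 N or contact force between the fingers and mozza1 above 0.3 N or contact force between the fingers and mozza2 above 0.3 N or contact force between the fingers and mozza3 above 0.3 N or contact force between the fingers and mozza4 above 0.3 N or contact force between the fingers and mozza5 above 0.3 N).
It fails at once if the lid is dropped (let go while it still has more than about 25 mm to fall) (linear speed of lid above 0.7 m/s and contact force between the fingers and lid below 0.05 N).
It fails at once if the steel cup is shifted more than 30 mm (distance of steel_cup from where it was at the start of the episode above 0.03 m).
It also fails if it takes over 62 s, if anything falls off the work surface, if the arm or the gripper's body presses on something with over 40 N, if the wrist force passes 120 N, or if a joint passes its speed limit or range.

## Working session

There is one attempt and no reset: what is moved stays moved. The work goes in short steps, Python scripts to look and compute and a shell command to move; the robot and the scene stay as the last step left them, time stands still between calls to the robot, and variables do not carry over. Pictures are saved under pics/ and viewed, and the job is handed in when it is done.

```bash
ls; mkdir -p pics
python3 - <<'E'
from bench import monitor,get_image
import cv2,numpy as np
s=monitor.get_state();print(s)
for n in("side","top","wrist"):
    d=get_image(n);cv2.imwrite(f"pics/{n}0.png",d["img"][:,:,::-1]);print(n,d["mtx"].tolist(),d["D"],np.round(d["view"],4).tolist())
E
```

```text
pics
{'time': 0.0, 'joint_positions': array([-1.27693702,  0.32182774, -0.07006959,  1.4516858 ,  0.02263532,
        1.37078843, -0.05691178]), 'qd': array([ 5.77549365e-04, -1.50248810e-03, -2.46440070e-04,  5.62019821e-04,
       -1.07989000e-03, -1.56457859e-03, -6.34418751e-05]), 'joint_torque': array([ 5.48675098e-05, -4.91282129e+01, -4.03876947e-01, -3.12531924e+01,
       -6.39395602e-02,  4.35991294e-02,  1.74133506e-04]), 'position': array([0.17946914, 0.62451771, 0.40365257]), 'tool_rot': array([ 0.21807694,  1.55975007, -0.22109843]), 'ft_force': array([-0.46849824, -0.38498619, -0.40087596]), 'torque': array([ 0.02117304, -0.0014736 ,  0.0282496 ]), 'grip_width': 0.9963072741442581}
side [[398.1999353489499, 0.0, 316.3402024300436], [0.0, 398.1999353489499, 199.65383176453233], [0.0, 0.0, 1.0]] [-0.08031739  0.          0.          0.          0.        ] [[-0.9997, -0.0222, -0.0045, 0.6125], [0.0058, -0.4426, 0.8967, -0.1375], [-0.0219, 0.8964, 0.4427, -1.1358], [0.0, 0.0, 0.0, 1.0]]
top [[449.9077069821, 0.0, 316.1588825900691], [0.0, 449.9077069821, 197.60530844026707], [0.0, 0.0, 1.0]] [0.01899561 0.         0.         0.         0.        ] [[-0.0121, -0.9999, -0.0061, -0.0451], [0.9951, -0.0127, 0.0978, -0.5996], [-0.0979, -0.0049, 0.9952, -1.1288], [0.0, 0.0, 0.0, 1.0]]
wrist [[346.0817617604453, 0.0, 315.8873540248368], [0.0, 346.0817617604453, 191.3724318939631], [0.0, 0.0, 1.0]] [-0.0728308  0.         0.         0.         0.       ] [[0.2769, 0.9609, -0.0016, -0.6486], [-0.9297, 0.2675, -0.2532, 0.0303], [-0.2428, 0.0716, 0.9674, -0.3908], [0.0, 0.0, 0.0, 1.0]]
```

View pics/side0.png

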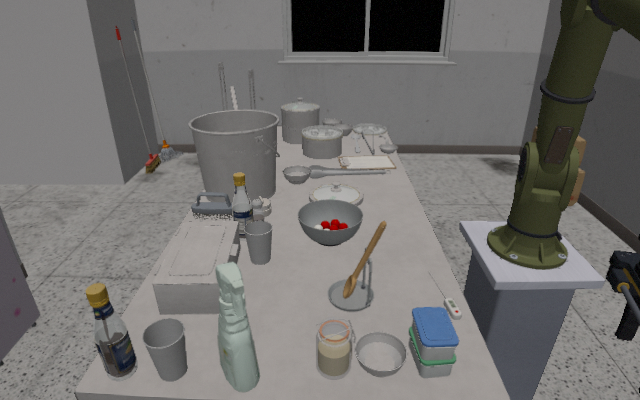

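View pics/top0.png

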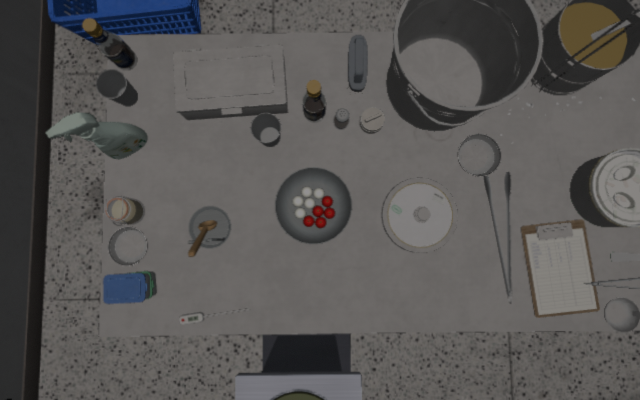

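View pics/wrist0.png

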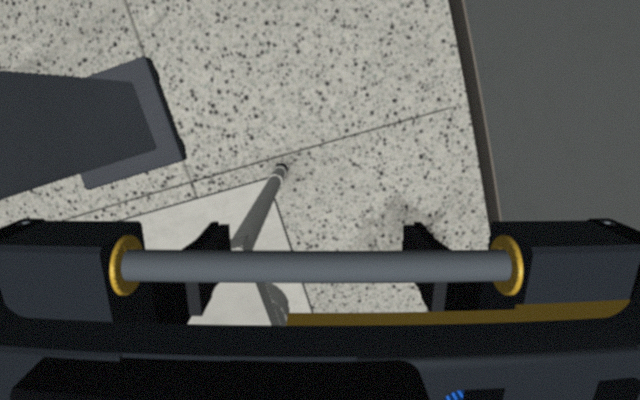

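```bash
cat > h.py <<'E'
from bench import monitor,get_image,ctrl
import cv2,numpy as np
from scipy.spatial.transform import Rotation as R
def grab(n,save=None):
    d=get_image(n);d["img"]=d["img"].copy()
    if save: cv2.imwrite(f"pics/{save}.png",d["img"][:,:,::-1])
    return d
def ray(d,uv):
    uv=np.asarray(uv,float).reshape(-1,1,2)
    n=cv2.undistortPoints(uv,np.array(d["mtx"]),np.array(d["D"])).reshape(-1,2)
    V=np.array(d["view"]);Rw=V[:3,:3].T;o=-Rw@V[:3,3]
    dirs=np.c_[n[:,0],-n[:,1],-np.ones(len(n))]@Rw.T
    return o,dirs
def onz(d,uv,z):
    o,r=ray(d,uv);return o+r*((z-o[2])/r[:,2])[:,None]
def tri(d1,u1,d2,u2):
    A=[];b=[]
    for d,u in((d1,u1),(d2,u2)):
        o,r=ray(d,u);r=r[0]/np.linalg.norm(r[0]);P=np.eye(3)-np.outer(r,r);A.append(P);b.append(P@o)
    return np.linalg.solve(A[0]+A[1],b[0]+b[1]), 
def proj(d,p):
    V=np.array(d["view"]);c=np.atleast_2d(p)@V[:3,:3].T+V[:3,3]
    c=c*[1,-1,-1]
    return cv2.projectPoints(c,np.zeros(3),np.zeros(3),np.array(d["mtx"]),np.array(d["D"]))[0].reshape(-1,2)
def crop(img,x0,y0,x1,y1,k,name):
    cv2.imwrite(f"pics/{name}.png",cv2.resize(img[y0:y1,x0:x1,::-1],None,fx=k,fy=k,interpolation=cv2.INTER_CUBIC))
def fitcircle(p):
    A=np.c_[2*p,np.ones(len(p))];b=(p**2).sum(1);s=np.linalg.lstsq(A,b,rcond=None)[0]
    return s[:2],np.sqrt(s[2]+s[:2]@s[:2])
E
python3 - <<'E'
from h import *
t=grab("top");s=grab("side")
np.savez("im0.npz",top=t["img"],side=s["img"])
crop(t["img"],180,150,470,260,2.75,"t1")
crop(t["img"],180,195,250,265,8,"t2")
crop(s["img"],290,200,410,320,5,"s1")
crop(s["img"],230,170,390,270,5,"s2")
for n in("top","side"): print()
for uv,z in [((313,206),.083),((418,215),.013),((210,228),0.014),((268,130),.1)]: print(onz(t,uv,z))
E
```

```text
[[ 0.57318836 -0.04487069  0.083     ]]
[[ 0.55192801 -0.31615554  0.013     ]]
[[0.52489508 0.22354757 0.014     ]]
[[0.76015391 0.06312502 0.1       ]]
```

View pics/t1.png

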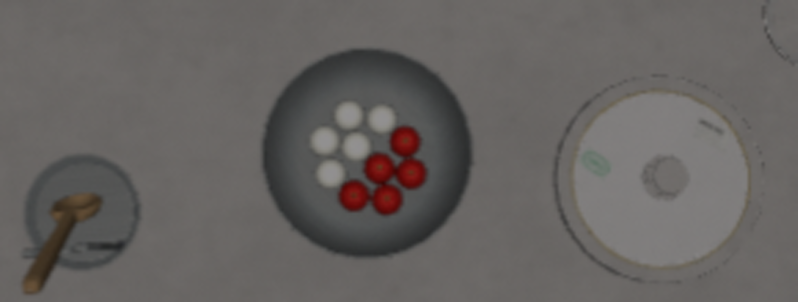

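View pics/t2.png

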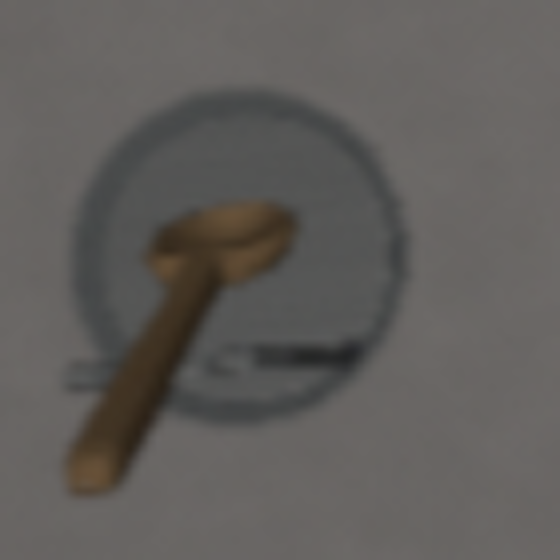

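View pics/s1.png

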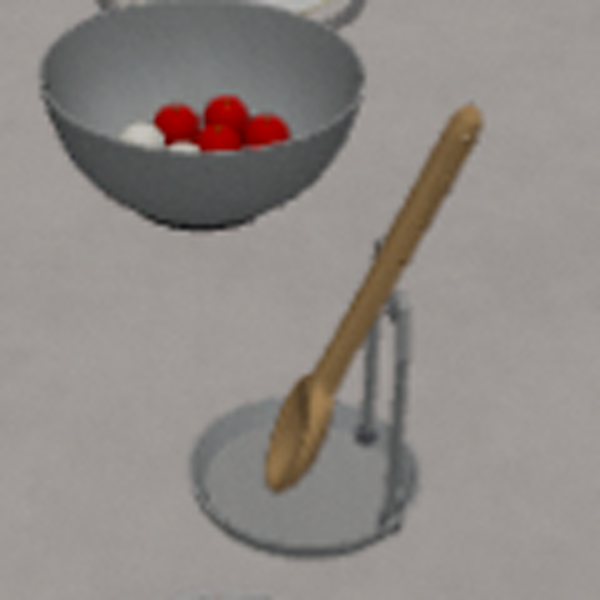

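View pics/s2.png

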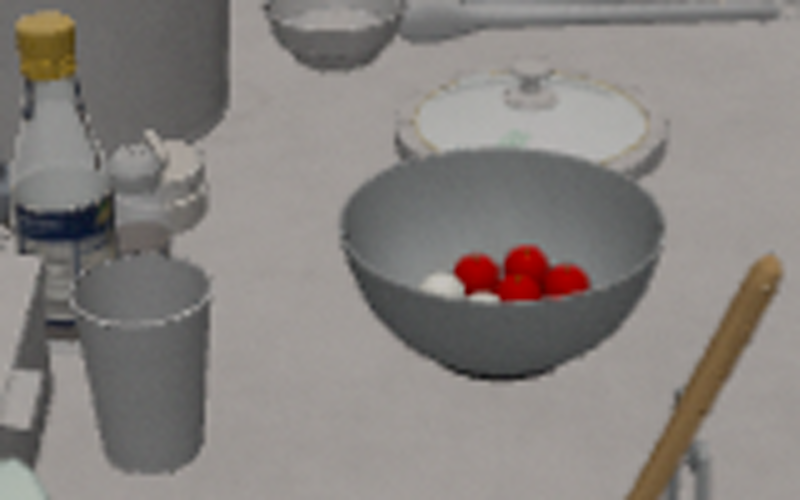

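```bash
cat >> h.py <<'E'
def balls(d,z=.023,box=(250,150,380,265)):
    im=d["img"].astype(int);x0,y0,x1,y1=box
    r,g,b=[im[y0:y1,x0:x1,i] for i in range(3)]
    out={}
    for nm,m in(("T",(r>80)&(r>2.2*g)),("M",(r>130)&(g>130)&(b>115))):
        m=m.astype(np.uint8)
        dt=cv2.distanceTransform(cv2.resize(m*255,None,fx=4,fy=4,interpolation=cv2.INTER_LINEAR)//128*255,cv2.DIST_L2,5)
        out[nm]=(m,dt)
    return out
def rim(d,c,rr,z,tol=.008):
    """edge points near circle c,rr in plane z -> fitted circle"""
    g=cv2.cvtColor(d["img"],cv2.COLOR_RGB2GRAY);e=cv2.Canny(cv2.GaussianBlur(g,(3,3),0),20,60)
    v,u=np.nonzero(e);P=onz(d,np.c_[u,v],z)[:,:2]
    c=np.array(c,float)
    for k in range(6):
        dd=np.linalg.norm(P-c,axis=1);q=P[abs(dd-rr)<tol]
        c,r=fitcircle(q); tol=max(tol*.8,.003)
    return c,r,len(q)
E
python3 - <<'E'
from h import *
t=grab("top");s=grab("side")
print("bowl",rim(t,(.573,-.045),.0955,.083), rim(s,(.573,-.045),.0955,.083))
print("lid",rim(t,(.552,-.316),.098,.002),rim(t,(.552,-.316),.098,.0),)
print("dish",rim(t,(.525,.2235),.056,.014),rim(s,(.525,.2235),.056,.014))
print("cup",rim(t,(.76,.063),.038,.102))
e=tri(t,(191.5,253),s,(383.6,222.4))[0];print("hend",e,proj(t,e),proj(s,e))
print("tip side",onz(s,(345,297.6),.003))
im=t["img"].astype(int)
r,g,b=im[...,0],im[...,1],im[...,2]
for nm,m in(("T",(r>80)&(r>2*g)),("M",(g>125)&(b>110))):
    m=m.astype(np.uint8)*255;k=np.zeros_like(m);k[160:250,270:358]=255;m&=k
    M=cv2.resize(m,None,fx=6,fy=6,interpolation=cv2.INTER_LINEAR);cv2.imwrite(f"pics/m{nm}.png",M[960:1500,1620:2148])
    gg=cv2.HoughCircles
    n,l,st,ce=cv2.connectedComponentsWithStats(m);print(nm,st[1:,4],ce[1:])
E
```

```text
bowl (array([ 0.57589845, -0.04483541]), np.float64(0.09369872905188664), 223) (array([ 0.57415827, -0.04485775]), np.float64(0.09478683157016435), 103)
lid (array([ 0.55251902, -0.31853854]), np.float64(0.09926911454840388), 117) (array([ 0.55338363, -0.31757935]), np.float64(0.09793631090353991), 101)
dish (array([0.5279117 , 0.22523848]), np.float64(0.05487635063887654), 138) (array([0.52683243, 0.22461217]), np.float64(0.05506742384737958), 101)
cup (array([0.76644512, 0.06863671]), np.float64(0.037217613852848434), 100)
hend [0.4631558  0.21760233 0.20275553] [[191.34297299 253.94160661]] [[382.65323876 222.38060524]]
tip side [[0.53947281 0.22857394 0.003     ]]
T [76 76 78 74 76] [[327.11842105 200.65789474]
 [317.67105263 210.57894737]
 [329.29487179 212.55128205]
 [308.2972973  220.72972973]
 [320.38157895 222.        ]]
M [52 52 52 51 53] [[306.5        191.5       ]
 [318.28846154 192.71153846]
 [297.5        200.5       ]
 [309.21568627 202.68627451]
 [299.67924528 212.64150943]]
```

View pics/mT.png

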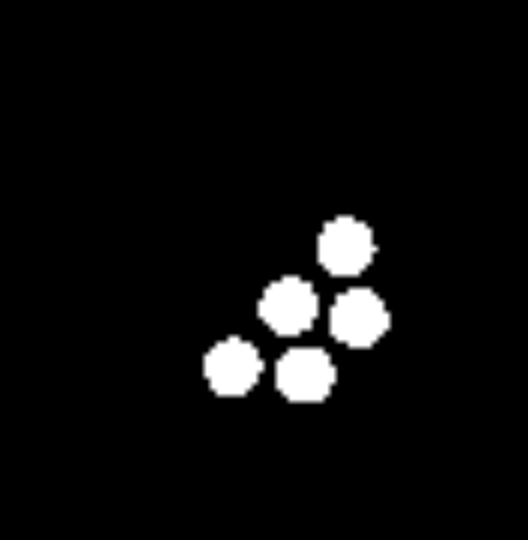

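View pics/mM.png

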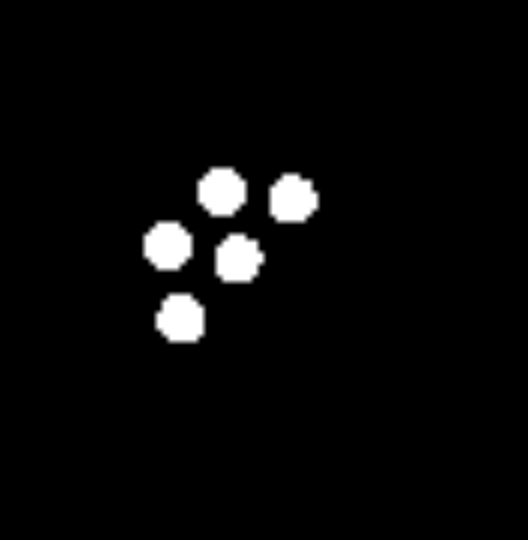

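```bash
cat >> h.py <<'E'
def bpos(d,z=.023,save=None):
    im=d["img"].astype(int);r,g,b=im[...,0],im[...,1],im[...,2];res={}
    k=np.zeros(r.shape,np.uint8);k[155:255,265:362]=255
    for nm,m in(("T",(r>80)&(r>2*g)),("M",(g>125)&(b>110)&(r<1.35*b))):
        m=(m.astype(np.uint8)*255)&k
        n,l,st,ce=cv2.connectedComponentsWithStats(m)
        res[nm]=[(st[i,4],onz(d,ce[i],z)[0,:2]) for i in range(1,n) if st[i,4]>6]
    return res
def report(d,c=(.575,-.045),z=.023):
    r=bpos(d,z);T=[p for a,p in r["T"]];M=[p for a,p in r["M"]]
    for nm,P,Q in(("T",T,M),("M",M,T)):
        for (a,p) in r[nm]:
            print(nm,a,np.round((p-c)*1000,0),"near",round(min(np.linalg.norm(p-q) for q in Q)*1000,1))
E
python3 - <<'E'
from h import *
t=grab("top");s=grab("side")
report(t)
print("knob",onz(t,(421,214),.061),onz(s,proj(s,[.553,-.3175,.061])[0],.061))
print(onz(s,[(365.6,249),(369,259)],.127), onz(s,[(363,287),(368,305)],.0))
print(onz(t,[(191.5,241.5),(218,239)],.127))
print(tri(t,(191.5,253),s,(383.6,222.4)))
# head in top image: neck and head centre
hc=tri(t,(180+222/8,195+243/8),s,(290+300/5,200+430/5));print("head",hc)
ro=R.from_rotvec(monitor.get_state()["tool_rot"]);print(ro.as_matrix().round(3))
E
```

```text
T 75 [ 16. -36.] near 30.7
T 76 [ -9. -11.] near 29.9
T 77 [-14. -41.] near 57.6
T 75 [-35.  13.] near 30.9
T 76 [-39. -18.] near 57.6
M 52 [41. 17.] near 57.4
M 52 [ 37. -13.] near 30.7
M 52 [18. 41.] near 58.4
M 51 [12. 11.] near 29.9
M 54 [-14.  36.] near 30.9
knob [[ 0.55160709 -0.31308697  0.061     ]] [[ 0.553  -0.3175  0.061 ]]
[[0.49530324 0.20717045 0.127     ]
 [0.49131167 0.24677677 0.127     ]] [[0.49302529 0.18460516 0.        ]
 [0.48666775 0.2506951  0.        ]]
[[0.49021688 0.2390449  0.127     ]
 [0.49521975 0.1773138  0.127     ]]
(array([0.4631558 , 0.21760233, 0.20275553]),)
head (array([0.52973216, 0.2244701 , 0.03467976]),)
[[ 0.     0.276  0.961]
 [-0.     0.961 -0.276]
 [-1.    -0.     0.   ]]
```

```bash
cat >> h.py <<'E'
def pose():
    s=monitor.get_state();return np.array(s["position"]),R.from_rotvec(s["tool_rot"]),s
def plan(tp,tR,n,open_mm,start=None):
    p,ro,_=pose() if start is None else (*start,None)
    rv=(ro.inv()*tR).as_rotvec();st=R.from_rotvec(rv/n);d=(np.array(tp)-p)/n
    rows=[]
    for i in range(n):
        sh=ro.inv().apply(d)*1000
        rows.append([round(x,1) for x in sh]+[round(x,3) for x in rv/n]+[open_mm]); ro=ro*st
    print("turn/row",np.degrees(np.linalg.norm(rv))/n,"mm/row",np.linalg.norm(d)*1000)
    for i in range(0,n,5): print(str(rows[i:i+5]).replace(" ",""))
def mk(x,y):
    x=np.array(x,float);x/=np.linalg.norm(x);y=np.array(y,float);y-=x*(x@y);y/=np.linalg.norm(y)
    return R.from_matrix(np.c_[x,y,np.cross(x,y)])
a=np.radians(23);w=np.radians(5.8)
U=np.array([-np.sin(a)*np.cos(w),-np.sin(a)*np.sin(w),np.cos(a)])
RS=mk(-U,[-np.sin(w),np.cos(w),0])
GRIP=np.array([.4735,.2188,.177])
E
python3 - <<'E'
from h import *
print(GRIP+.244*U, GRIP+.164*U)
plan(GRIP+.244*U,RS,12,87)
E
```

```text
[0.37864967 0.20916545 0.40160318] [0.40974814 0.21232432 0.3279628 ]
turn/row 2.6338129530681105 mm/row 38.40076690389704
[[np.float64(0.3),np.float64(-28.7),np.float64(25.5),np.float64(-0.031),np.float64(-0.033),np.float64(0.006),87],[np.float64(0.9),np.float64(-29.5),np.float64(24.6),np.float64(-0.031),np.float64(-0.033),np.float64(0.006),87],[np.float64(1.5),np.float64(-30.3),np.float64(23.6),np.float64(-0.031),np.float64(-0.033),np.float64(0.006),87],[np.float64(2.1),np.float64(-31.0),np.float64(22.6),np.float64(-0.031),np.float64(-0.033),np.float64(0.006),87],[np.float64(2.6),np.float64(-31.7),np.float64(21.5),np.float64(-0.031),np.float64(-0.033),np.float64(0.006),87]]
[[np.float64(3.1),np.float64(-32.4),np.float64(20.4),np.float64(-0.031),np.float64(-0.033),np.float64(0.006),87],[np.float64(3.5),np.float64(-33.0),np.float64(19.3),np.float64(-0.031),np.float64(-0.033),np.float64(0.006),87],[np.float64(3.9),np.float64(-33.6),np.float64(18.1),np.float64(-0.031),np.float64(-0.033),np.float64(0.006),87],[np.float64(4.3),np.float64(-34.2),np.float64(16.9),np.float64(-0.031),np.float64(-0.033),np.float64(0.006),87],[np.float64(4.6),np.float64(-34.7),np.float64(15.7),np.float64(-0.031),np.float64(-0.033),np.float64(0.006),87]]
[[np.float64(4.9),np.float64(-35.2),np.float64(14.5),np.float64(-0.031),np.float64(-0.033),np.float64(0.006),87],[np.float64(5.1),np.float64(-35.7),np.float64(13.2),np.float64(-0.031),np.float64(-0.033),np.float64(0.006),87]]
```

```bash
sed -i 's/\[round(x,1) for x in sh\]+\[round(x,3) for x in rv\/n\]/[round(float(x),1) for x in sh]+[round(float(x),3) for x in rv\/n]/' h.py
python3 -m creep '[[0.3,-29,25.5,-0.031,-0.033,0.006,87],[1,-29.5,24.5,-0.031,-0.033,0.006,87],[1.5,-30,23.5,-0.031,-0.033,0.006,87],[2,-31,22.5,-0.031,-0.033,0.006,87],[2.6,-31.5,21.5,-0.031,-0.033,0.006,87]]' 40
python3 -m creep '[[3,-32.5,20.5,-0.031,-0.033,0.006,87],[3.5,-33,19,-0.031,-0.033,0.006,87],[4,-33.5,18,-0.031,-0.033,0.006,87],[4.3,-34,17,-0.031,-0.033,0.006,87],[4.6,-34.5,15.5,-0.031,-0.033,0.006,87]]'
python3 - <<'E'
from h import *
plan(GRIP+.244*U,RS,3,87)
E
```

```text
time: 0.95
position: [0.2626, 0.4502, 0.4036]
tool_rot: [0.1, 1.4, -0.089]
ft_force: [0.7, -0.6, 0.4]
grip_width: 1.0
time: 1.45
position: [0.3445, 0.2772, 0.4028]
tool_rot: [-0.015, 1.235, 0.036]
ft_force: [1.1, 0.4, 0.4]
grip_width: 1.001
turn/row 1.7751469155487871 mm/row 25.38256426496446
[[3.7,-23.1,9.9,-0.021,-0.022,0.005,87],[3.8,-23.3,9.3,-0.021,-0.022,0.005,87],[3.8,-23.5,8.7,-0.021,-0.022,0.005,87]]
```

```bash
python3 -m creep '[[3.7,-23.1,9.9,-0.021,-0.022,0.005,87],[3.8,-23.3,9.3,-0.021,-0.022,0.005,87],[3.8,-23.5,8.7,-0.021,-0.022,0.005,87],[0,0,0,0,0,0,87]]'
python3 - <<'E'
from h import *
d=grab("wrist","w1");t=grab("top","t3");s=grab("side","s3")
plan(GRIP+.244*U,RS,1,87)
print(proj(d,[GRIP+.03*U,GRIP,GRIP-.05*U]))
E
```

```text
time: 1.85
position: [0.3793, 0.2076, 0.4008]
tool_rot: [-0.056, 1.17, 0.081]
ft_force: [0.5, -0.9, 0.2]
grip_width: 1.001
turn/row 0.16975039889674376 mm/row 2.0493562942040247
[[0.2,-1.9,0.6,-0.003,-0.001,0.001,87]]
[[321.15306698 221.48824156]
 [320.73144137 206.63558192]
 [320.21913837 188.64458131]]
```

View pics/w1.png

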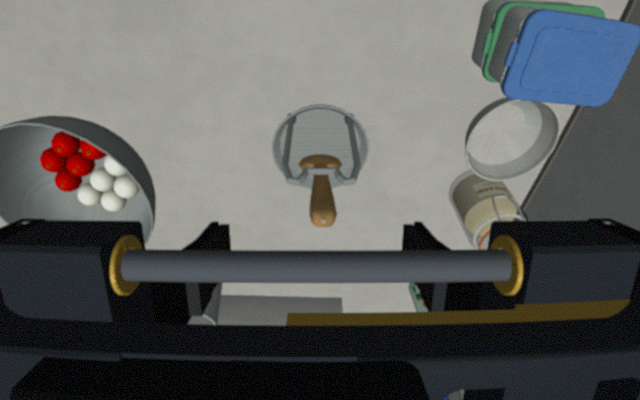

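View pics/s3.png

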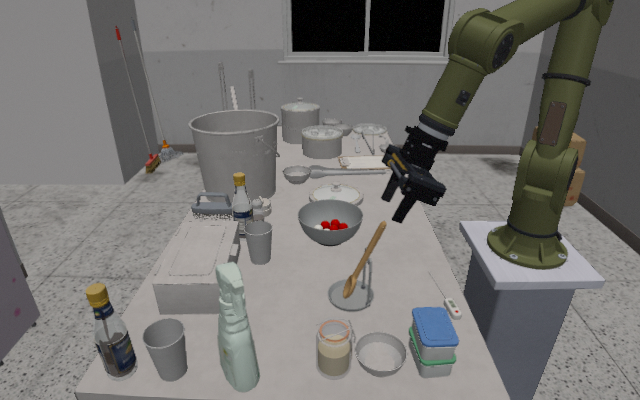

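```bash
python3 -m creep '[[20,1,0,0,0,0,87],[20,0,0,0,0,0,87],[20,0,0,0,0,0,87],[20,0,0,0,0,0,87],[0,0,0,0,0,0,87]]'
python3 - <<'E'
from h import *
d=grab("wrist","w2");s=grab("side","s4")
plan(GRIP+.164*U,RS,1,87)
crop(s["img"],300,150,460,310,4,"s4")
E
```

```text
time: 2.5
position: [0.4081, 0.2153, 0.3254]
tool_rot: [-0.062, 1.173, 0.086]
ft_force: [-1.4, -0.2, 0.1]
grip_width: 0.997
turn/row 0.1238129505239672 mm/row 3.4978004464377777
[[0.3,-3.4,0.8,-0.001,-0.001,0.001,87]]
```

View pics/w2.png

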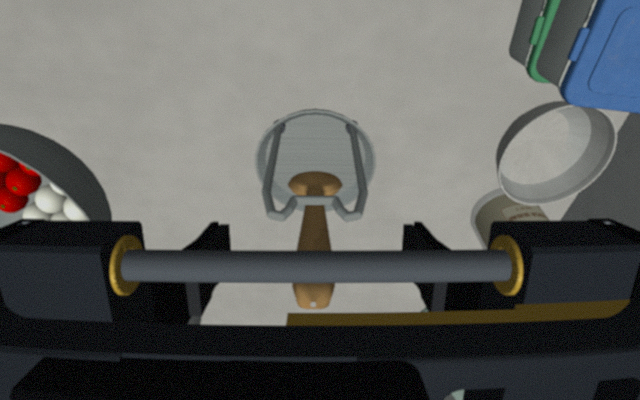

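View pics/s4.png

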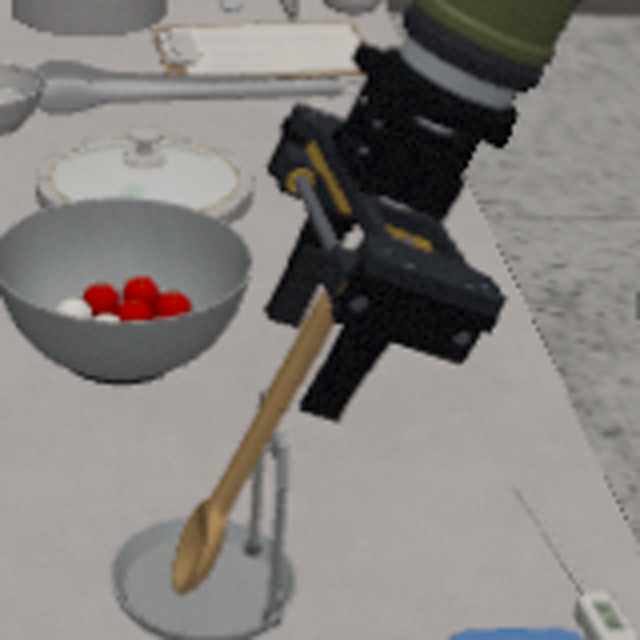

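Run:
```python
from h import *
s=get_image("side");p,ro,_=pose();s["img"]=s["img"].copy()
im=cv2.resize(s["img"][150:310,300:460],None,fx=5,fy=5,interpolation=cv2.INTER_CUBIC)
for q,c in[((.164,0,0),(0,255,0)),((.182,0,0),(0,255,255)),((.164,0.0435,0),(255,0,255)),((.182,0.0435,0),(255,0,255)),((.182,-0.0435,0),(255,255,0))]:
    u=(proj(s,p+ro.apply(q))[0]-[300,150])*5;cv2.circle(im,tuple(int(v) for v in u),3,c,-1);print(u/5+[300,150])
cv2.imwrite("pics/o1.png",im[100:600,:,::-1])
print(p,ro.as_matrix().round(3))
```

```text
[377.83078589 233.3729676 ]
[374.20104705 239.97083971]
[382.28461456 244.11083738]
[378.4485592  250.91910298]
[370.30229672 229.93518572]
[0.40875396 0.21562468 0.32855454] [[ 0.389 -0.1    0.916]
 [ 0.039  0.995  0.092]
 [-0.921 -0.     0.39 ]]
```

View pics/o1.png

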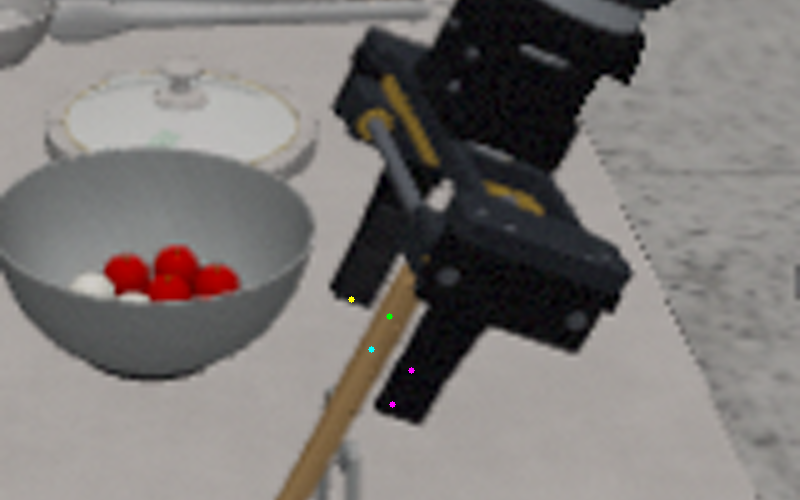

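```bash
python3 -m creep '[[0,0,0,0,0,0,40],[0,0,0,0,0,0,5],[0,0,0,0,0,0,5],[0,0,0,0,0,0,5],[0,0,0,0,0,0,5]]' 50
python3 - <<'E'
from h import *
s=grab("side");print(pose()[2]["grip_width"],pose()[2]["ft_force"])
crop(s["img"],300,150,460,310,4,"s5")
E
```

```text
time: 3.15
position: [0.409, 0.2147, 0.3278]
tool_rot: [-0.058, 1.169, 0.087]
ft_force: [0.6, -0.0, 0.7]
grip_width: 0.631
0.5869764925701891 [-0.39292878  0.06688237 -0.20822018]
```

View pics/s5.png

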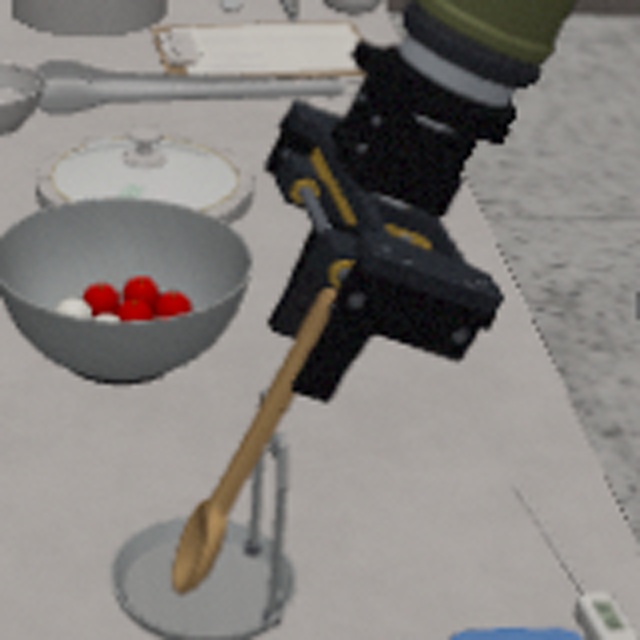

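```bash
python3 -m creep '[[0,0,0,0,0,0,5],[0,0,0,0,0,0,5],[0,0,0,0,0,0,5],[0,0,0,0,0,0,5],[0,0,0,0,0,0,5]]'
python3 -m creep '[[0,0,0,0,0,0,5],[0,0,0,0,0,0,5]]'
python3 - <<'E'
from h import *
s=grab("side");print(pose()[2]["grip_width"],pose()[2]["ft_force"])
crop(s["img"],300,150,460,310,4,"s6")
grab("wrist","w3")
E
```

```text
time: 3.7
position: [0.409, 0.2147, 0.3276]
tool_rot: [-0.058, 1.169, 0.087]
ft_force: [-0.8, -0.1, 0.8]
grip_width: 0.166
time: 3.9
position: [0.409, 0.2147, 0.3276]
tool_rot: [-0.058, 1.169, 0.087]
ft_force: [-0.1, -0.3, 0.1]
grip_width: 0.17
0.1656215075363944 [ 0.76762134 -1.08398837 -0.09373941]
```

View pics/s6.png

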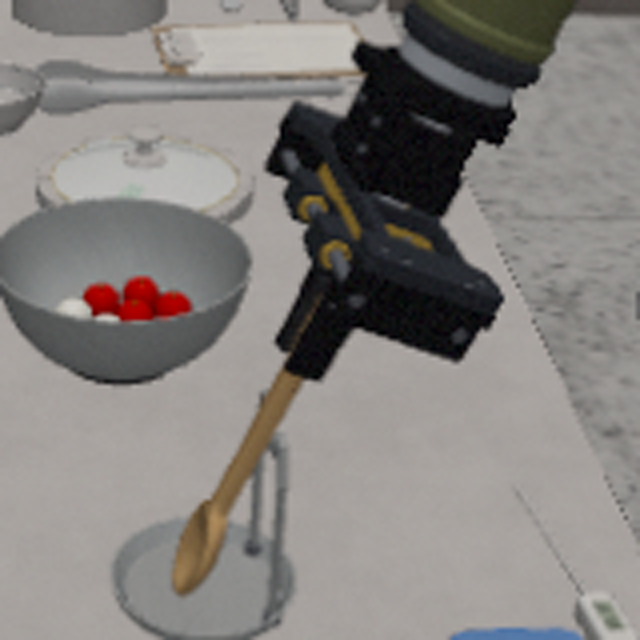

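View pics/w3.png

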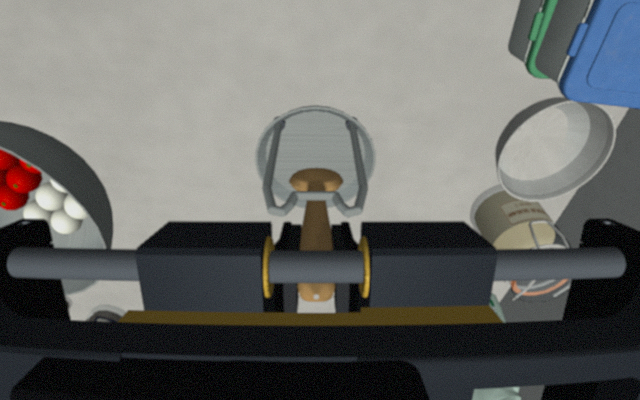

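```bash
cat >> h.py <<'E'
P0=np.array([.409,.2147,.3276]);R0=R.from_rotvec([-0.058,1.169,0.087])
BC=np.array([.575,-.045])
def down(yawdeg): return mk([0,0,-1],[np.cos(np.radians(yawdeg)),np.sin(np.radians(yawdeg)),0])
E
python3 - <<'E'
from h import *
print(pose()[2]["joint_positions"].round(2))
A=P0+[.07,.007,.13]
plan(P0+[.03,.003,.05],R0,2,5)
plan(A,R0,2,5,start=(P0+[.03,.003,.05],R0))
plan([*BC,.478],down(135),8,5,start=(A,R0))
E
```

```text
[-0.87 -0.17  0.23  2.16  0.33  0.82  0.85]
turn/row 0.02371375760410663 mm/row 29.20667228646648
[[-17.1,-0.0,23.6,0.0,-0.0,0.0,5],[-17.1,0.0,23.6,0.0,-0.0,0.0,5]]
turn/row 0.0 mm/row 44.7660585711988
[[-29.0,0.0,34.1,0.0,0.0,0.0,5],[-29.0,0.0,34.1,0.0,0.0,0.0,5]]
turn/row 5.665302492666288 mm/row 35.523110875175334
[[1.0,-34.4,9.0,-0.085,0.048,0.017,5],[0.1,-35.0,6.0,-0.085,0.048,0.017,5],[-0.7,-35.4,3.1,-0.085,0.048,0.017,5],[-1.4,-35.5,-0.0,-0.085,0.048,0.017,5],[-2.0,-35.3,-3.1,-0.085,0.048,0.017,5]]
[[-2.4,-34.9,-6.2,-0.085,0.048,0.017,5],[-2.6,-34.2,-9.2,-0.085,0.048,0.017,5],[-2.6,-33.3,-12.2,-0.085,0.048,0.017,5]]
```

```bash
python3 -m creep '[[-17,0,23.5,0,0,0,5],[-17,0,23.5,0,0,0,5],[-29,0,34,0,0,0,5],[-29,0,34,0,0,0,5]]'
python3 -m creep '[[1,-34.5,9,-0.085,0.048,0.017,5],[0,-35,6,-0.085,0.048,0.017,5],[-0.7,-35.4,3,-0.085,0.048,0.017,5],[-1.4,-35.5,0,-0.085,0.048,0.017,5],[-2,-35.3,-3,-0.085,0.048,0.017,5]]'
python3 -m creep '[[-2.4,-35,-6,-0.085,0.048,0.017,5],[-2.6,-34,-9,-0.085,0.048,0.017,5],[-2.6,-33.3,-12,-0.085,0.048,0.017,5],[0,0,0,0,0,0,5]]'
python3 - <<'E'
from h import *
print(pose()[2]["joint_positions"].round(2))
plan([*BC,.478],down(135),1,5)
s=grab("side","s7");w=grab("wrist","w4");t=grab("top","t7")
crop(s["img"],250,120,410,270,4,"s7c")
E
```

```text
time: 4.4
position: [0.479, 0.2216, 0.4579]
tool_rot: [-0.059, 1.171, 0.086]
ft_force: [-0.4, 0.0, -0.4]
grip_width: 0.172
time: 4.9
position: [0.5389, 0.0535, 0.4704]
tool_rot: [-0.406, 1.378, 0.415]
ft_force: [0.6, -1.1, -1.3]
grip_width: 0.17
time: 5.3
position: [0.5761, -0.05, 0.478]
tool_rot: [-0.617, 1.486, 0.605]
ft_force: [0.7, 0.1, -0.7]
grip_width: 0.171
[-0.59  0.16  0.71  1.54 -0.1   1.48  2.48]
turn/row 0.5140498005753884 mm/row 5.094632743728159
[[-0.1,4.3,2.7,-0.004,-0.005,0.006,5]]
```

View pics/s7c.png

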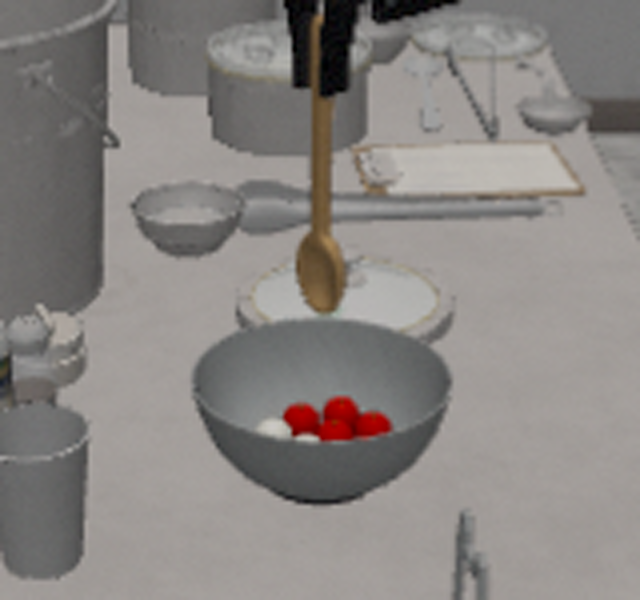

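View pics/w4.png

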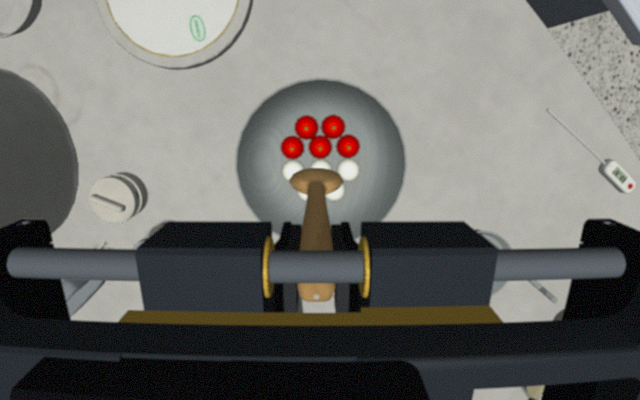

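View pics/t7.png

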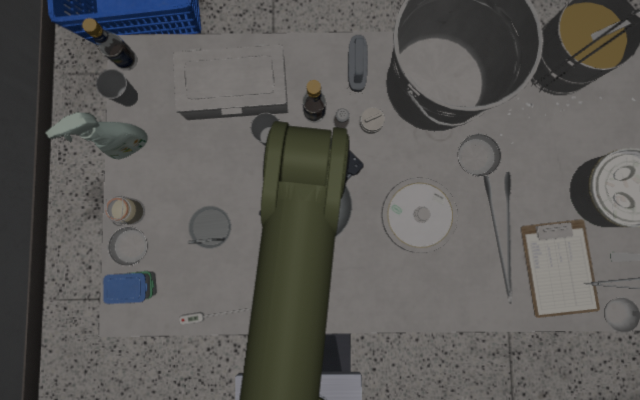

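```bash
cat >> h.py <<'E'
def wb(d,c=None,z=.023,z0=.02):
    c=BC if c is None else c
    im=d["img"].astype(int);r,g,b=im[...,0],im[...,1],im[...,2];o=[]
    v,u=np.mgrid[:400,:640];Q=onz(d,np.c_[u.ravel(),v.ravel()].astype(float),z)[:,:2].reshape(400,640,2)
    inb=(np.linalg.norm(Q-c,axis=2)<.085)&(v<218)
    for nm,m in(("T",(r>80)&(r>2*g)),("M",(g>120)&(b>105)&(r<1.3*b))):
        m=((m&inb)*255).astype(np.uint8)
        m=cv2.erode(m,np.ones((3,3)))
        n,l,st,ce=cv2.connectedComponentsWithStats(m)
        for i in range(1,n):
            if st[i,4]>25:o.append((nm,int(st[i,4]),ce[i].round(0),((onz(d,ce[i],z)[0,:2]-c)*1000).round(0)))
    for k in o:
        print(k[0],k[1],k[2],k[3],"near",min([round(float(np.linalg.norm(k[3]-j[3])),0) for j in o if j[0]!=k[0]],default=None))
E
python3 - <<'E'
from h import *
w=grab("wrist");s=grab("side");p,ro,_=pose()
wb(w)
tp=p+ro.apply([.354,0,0]);print("tip pred",tp,proj(s,tp),proj(w,tp))
o,r=ray(s,(331.3,198));k=(tp[1]-o[1])/r[0,1];print("tip side",o+k*r[0])
print(proj(w,p+ro.apply([.324,0,0])))
E
```

```text
T 901 [317. 131.] [-24. -23.] near 39.0
T 279 [289. 144.] [ 13. -36.] near 43.0
T 282 [345. 143.] [-38.  13.] near 41.0
M 7056 [318. 162.] [2. 6.] near 39.0
tip pred [ 0.5754649  -0.04367299  0.12392244] [[329.57267219 200.93751933]] [[316.82051378 174.38330306]]
tip side [ 0.57066607 -0.04367299  0.1332538 ]
[[316.88712962 181.18351855]]
```

```bash
python3 -m creep '[[35,0,0,0,0,0,5],[35,-0.5,0.5,0,0,0,5],[20,0,0,0,0,0,5],[0,0,0,0,0,0,5]]'
python3 - <<'E'
from h import *
s=grab("side","s8");w=grab("wrist","w5");crop(s["img"],250,120,410,270,4,"s8c");crop(w["img"],200,60,440,240,3,"w5c")
print(pose()[0])
E
```

```text
time: 5.95
position: [0.5751, -0.0429, 0.3856]
tool_rot: [-0.618, 1.485, 0.618]
ft_force: [0.7, 0.3, -0.1]
grip_width: 0.167
[ 0.57608903 -0.0439249   0.38884613]
```

View pics/s8c.png

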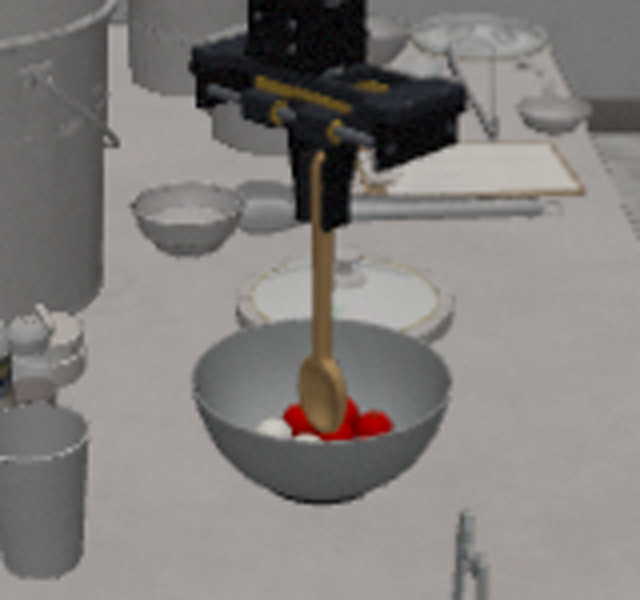

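View pics/w5c.png

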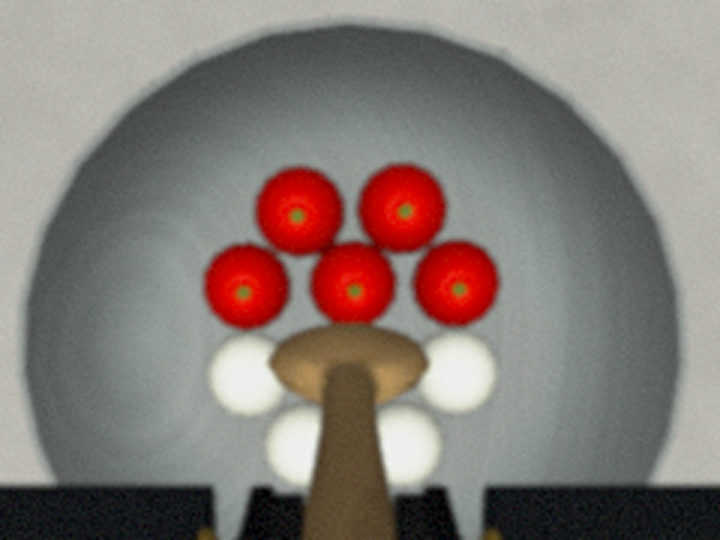

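Run:
```python
from h import *
w=grab("wrist");p,ro,_=pose();print(p)
print(proj(w,p+ro.apply([.349,0,0])),proj(w,p+ro.apply([.318,0,0])), ro.as_matrix()[:,2].round(2))
for px in [(317.7,154.3),(282,155),(352,154.5),(282,185),(353,184.5),(299.5,130),(334,130),(300,208),(335,208)]: print(px,((onz(w,px,.023)[0,:2]-p[:2])@ro.as_matrix()[:2,1:]*1000).round(1))
print(onz(w,(316.9,168),.035)[0]-p)
```

```text
[ 0.5763587  -0.04428328  0.38953199]
[[315.1476221  175.09791111]] [[315.09468772 182.32964686]] [0.7  0.71 0.  ]
(317.7, 154.3) [  1.3 -17.5]
(282, 155) [-34.8 -16.8]
(352, 154.5) [ 35.9 -17.3]
(282, 185) [-35.5  14.3]
(353, 184.5) [37.7 13.8]
(299.5, 130) [-16.8 -41.8]
(334, 130) [ 17.4 -41.8]
(300, 208) [-17.3  39.1]
(335, 208) [19.5 39.1]
[-0.00438816 -0.00376051 -0.35453199]
```

```bash
python3 -m creep '[[3,1.3,-2,0,0,0,5],[8,0,0,0,0,0,5],[8,0,0,0,0,0,5],[7,0,0,0,0,0,5],[0,0,0,0,0,0,5]]'
python3 - <<'E'
from h import *
s=grab("side","s9");w=grab("wrist","w6");crop(w["img"],200,60,440,240,3,"w6c")
print(pose()[0],pose()[2]["ft_force"])
E
```

```text
time: 6.6
position: [0.5732, -0.0452, 0.3606]
tool_rot: [-0.617, 1.484, 0.615]
ft_force: [0.4, 0.6, -1.2]
grip_width: 0.174
[ 0.57354352 -0.04554312  0.36156969] [-0.50196394 -0.59829314 -0.44735382]
```

View pics/w6c.png

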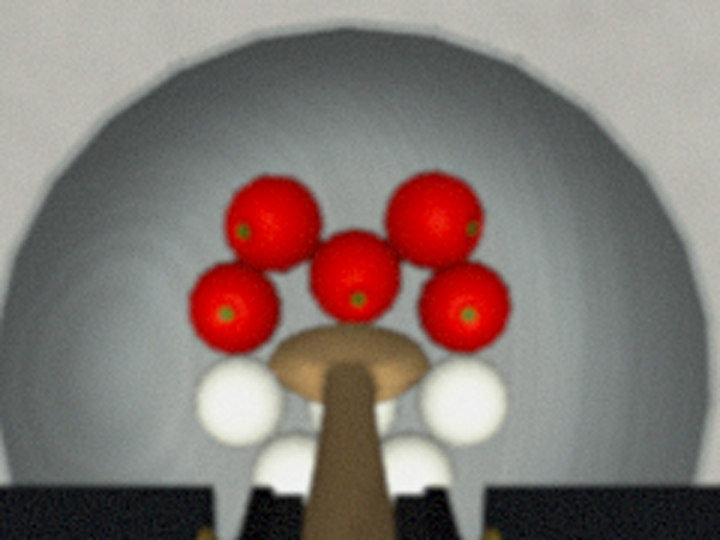

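```bash
for i in 1 2; do :; done
python3 -m creep '[[0,0,0,0.149,0,0,5],[0,0,0,0.149,0,0,5],[0,0,0,0.149,0,0,5],[0,0,0,0.149,0,0,5],[0,0,0,0.149,0,0,5]]'
python3 -m creep '[[0,0,0,0.149,0,0,5],[0,0,0,0.149,0,0,5],[0,0,0,0.149,0,0,5],[0,0,0,0.149,0,0,5],[0,0,0,0.149,0,0,5]]'
python3 - <<'E'
from h import *
w=grab("wrist","w7");crop(w["img"],200,60,440,240,3,"w7c")
print(pose()[0],pose()[2]["ft_force"])
E
```

```text
time: 7.2
position: [0.5738, -0.0457, 0.3623]
tool_rot: [-0.031, 1.569, 0.026]
ft_force: [-0.0, -0.5, -0.6]
grip_width: 0.167
time: 7.7
position: [0.5739, -0.0456, 0.3624]
tool_rot: [0.553, 1.496, -0.556]
ft_force: [-0.2, -0.5, -0.4]
grip_width: 0.168
[ 0.57393081 -0.04557732  0.36234551] [ 1.00007833 -0.84212986 -0.3088317 ]
```

View pics/w7c.png

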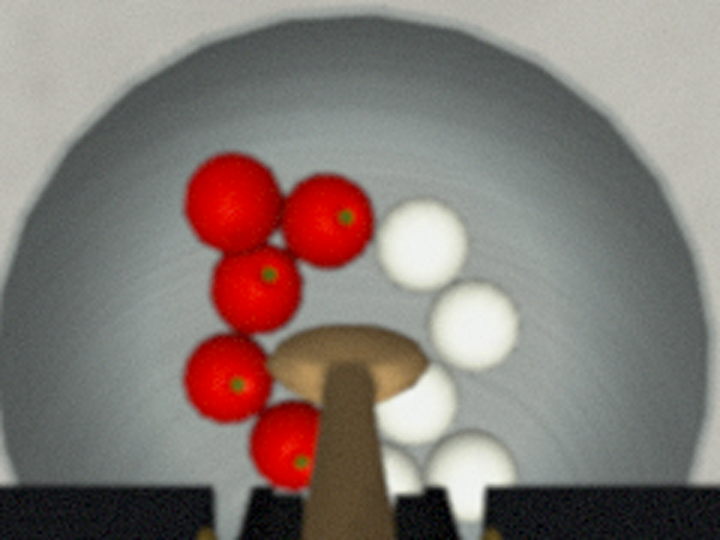

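```bash
python3 -m creep '[[-30,0,0,0,0,0,5],[-30,0,0,0,0,0,5],[0,0,0,0,0,0,5],[0,0,0,0,0,0,5]]'
python3 - <<'E'
from h import *
w=grab("wrist","w8");crop(w["img"],200,60,440,240,3,"w8c")
print(pose()[0],pose()[2]["ft_force"])
E
```

```text
time: 8.15
position: [0.5738, -0.0455, 0.4226]
tool_rot: [0.547, 1.497, -0.549]
ft_force: [-0.7, 0.7, -1.1]
grip_width: 0.168
[ 0.57355685 -0.04525861  0.42166243] [ 0.13129501 -0.61862308 -0.74279121]
```

View pics/w8c.png

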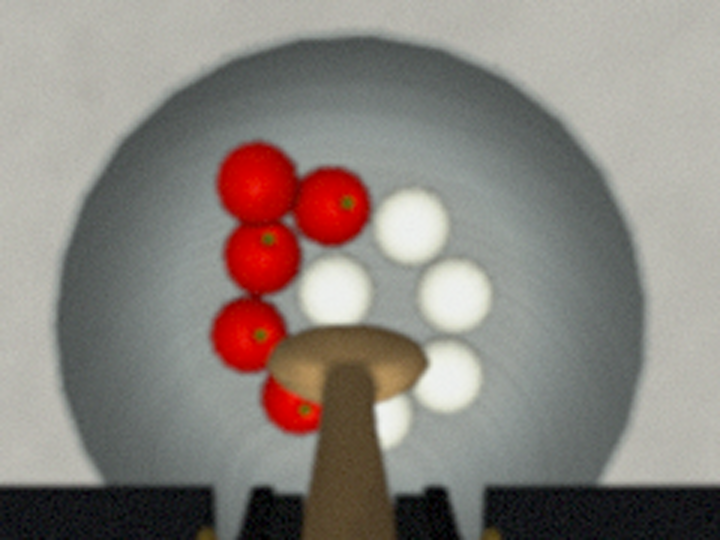

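Run:
```python
from h import *
w=grab("wrist");p,ro,_=pose();
for nm,px in [("T",(258,183)),("T",(332,205)),("T",(263,257)),("T",(250,333)),("T",(297,393)),("M",(412,225)),("M",(335,293)),("M",(455,295)),("M",(445,375)),("M",(385,413))]:
    print(nm,((onz(w,np.array(px)/3+[200,60],.023)[0,:2]-BC)*1000).round(1))
plan([.575-.041,-.045-.045,.415],down(138),11,5)
```

```text
T [-59.3   4.8]
T [-36.1  20.1]
T [-38.1 -11.4]
T [-19.9 -33.8]
T [  8.8 -35.6]
M [-11.9  37.6]
M [-10.9   0.1]
M [18.2 33.5]
M [39.5 11.6]
M [ 36.3 -15.2]
turn/row 8.016197346794973 mm/row 5.457377974847352
[[0.6,-5.4,-0.1,-0.14,-0.0,0.0,5],[0.6,-5.4,-0.9,-0.14,-0.0,0.0,5],[0.6,-5.2,-1.6,-0.14,-0.0,0.0,5],[0.6,-4.9,-2.3,-0.14,-0.0,0.0,5],[0.6,-4.5,-3.0,-0.14,-0.0,0.0,5]]
[[0.6,-4.1,-3.6,-0.14,-0.0,0.0,5],[0.6,-3.5,-4.1,-0.14,-0.0,0.0,5],[0.6,-2.9,-4.6,-0.14,-0.0,0.0,5],[0.6,-2.3,-4.9,-0.14,-0.0,0.0,5],[0.6,-1.6,-5.2,-0.14,-0.0,0.0,5]]
[[0.6,-0.8,-5.4,-0.14,-0.0,0.0,5]]
```

Run:
```python
from h import *
plan([.575+.011,-.045-.060,.415],down(0),6,5)
```

```text
turn/row 8.303687814647986 mm/row 10.247396604164908
[[1.1,-6.3,8.0,0.145,0.0,0.0,5],[1.0,-5.0,8.9,0.145,0.0,0.0,5],[1.0,-3.7,9.5,0.145,0.0,0.0,5],[1.0,-2.3,9.9,0.145,0.0,0.0,5],[1.0,-0.8,10.2,0.145,0.0,0.0,5]]
[[1.0,0.6,10.2,0.145,0.0,0.0,5]]
```

```bash
python3 -m creep '[[1.1,-6.3,8,0.145,0,0,5],[1,-5,8.9,0.145,0,0,5],[1,-3.7,9.5,0.145,0,0,5],[1,-2.3,9.9,0.145,0,0,5],[1,-0.8,10.2,0.145,0,0,5]]'
python3 -m creep '[[1,0.6,10.2,0.145,0,0,5],[0,0,0,0,0,0,5]]'
python3 - <<'E'
from h import *
w=grab("wrist","w9");s=grab("side","s10");t=grab("top","t10");crop(s["img"],250,120,410,270,4,"s10c");crop(w["img"],200,60,440,240,3,"w9c")
print(pose()[0]);plan([.575+.011,-.045-.060,.415],down(0),1,5)
E
```

```text
time: 8.75
position: [0.5839, -0.0954, 0.4158]
tool_rot: [1.104, 1.271, -1.109]
ft_force: [0.5, -0.1, -0.3]
grip_width: 0.169
time: 8.95
position: [0.5858, -0.1065, 0.4149]
tool_rot: [1.208, 1.205, -1.215]
ft_force: [0.1, -0.8, 0.1]
grip_width: 0.169
[ 0.58618219 -0.10449949  0.41549493]
turn/row 0.17278485471914007 mm/row 0.7270927609208425
[[0.5,-0.2,0.5,0.002,0.002,0.0,5]]
```

View pics/w9c.png

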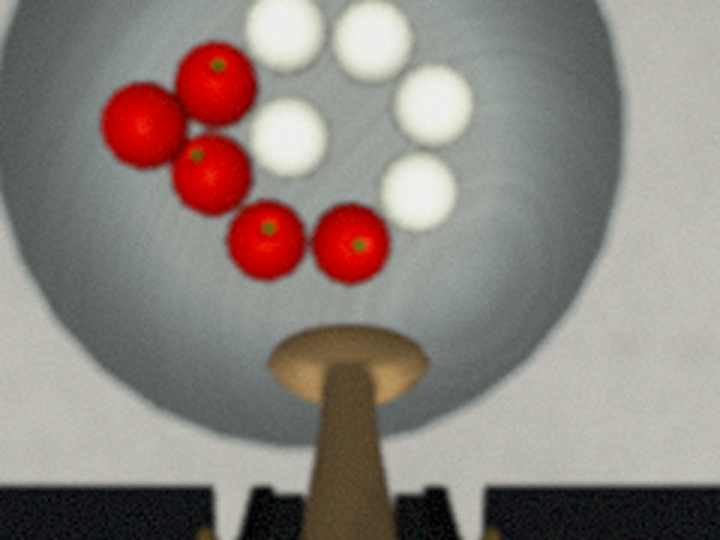

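View pics/s10c.png

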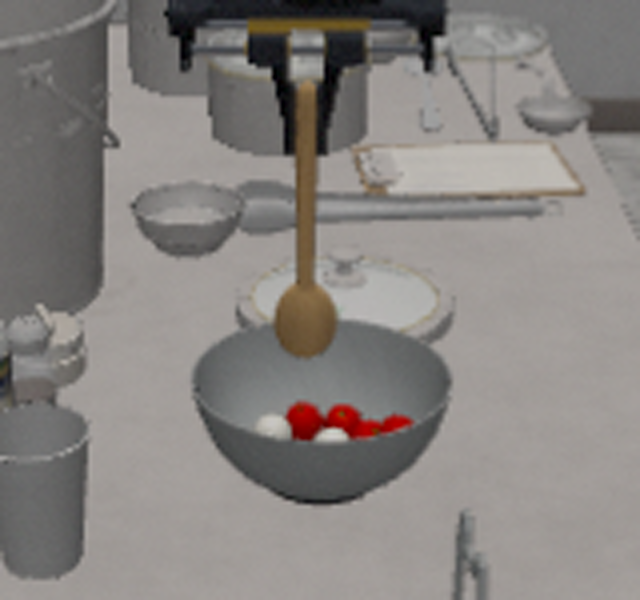

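View pics/t10.png

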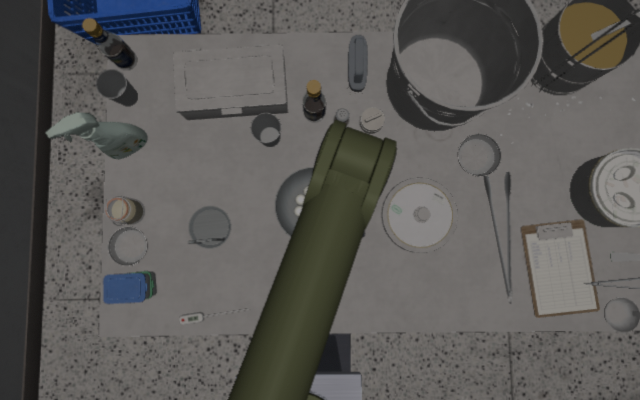

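```bash
python3 -m creep '[[30,0,0,0,0,0,5],[11,0,0,0,0,0,5],[2,0,-7,0,0,0,5],[3,0,-8,0,0,0,5],[2,0,-8,0,0,0,5]]'
python3 -m creep '[[0,0,-7,0,0,0,5],[0,0,0,0,0,0,5]]'
python3 - <<'E'
from h import *
w=grab("wrist","w10");s=grab("side","s11");crop(w["img"],200,60,440,240,3,"w10c")
print(pose()[0])
E
```

```text
time: 9.6
position: [0.5867, -0.0813, 0.3688]
tool_rot: [1.209, 1.205, -1.209]
ft_force: [1.0, -0.7, -0.3]
grip_width: 0.169
time: 9.8
position: [0.5868, -0.0734, 0.3686]
tool_rot: [1.208, 1.207, -1.208]
ft_force: [0.5, 0.6, -1.7]
grip_width: 0.172
[ 0.58658864 -0.0748038   0.3685474 ]
```

View pics/w10c.png

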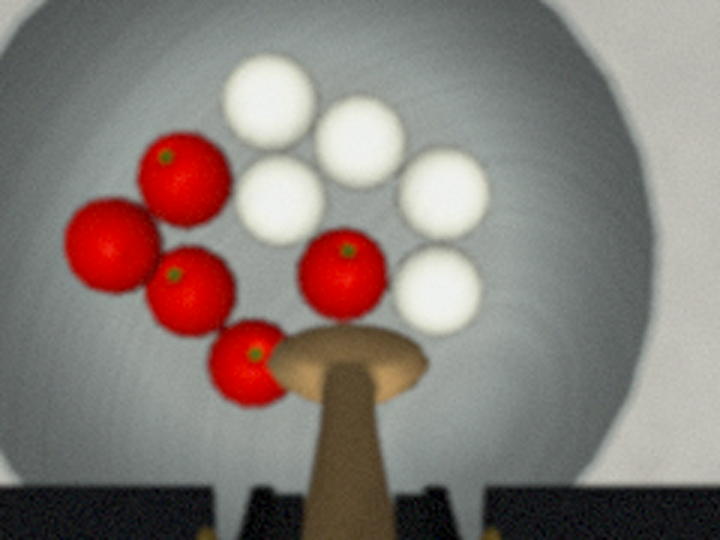

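```bash
python3 -m creep '[[-42,0,6,0,0,0,5],[0,-31,22,0,0,0,5],[0,0,0,0,0,0,5]]'
python3 - <<'E'
from h import *
w=grab("wrist","w11");crop(w["img"],200,60,440,240,3,"w11c")
print(pose()[0]-[*BC,0])
E
```

```text
time: 10.2
position: [0.5525, -0.1087, 0.4115]
tool_rot: [1.215, 1.202, -1.216]
ft_force: [0.1, -0.5, 0.1]
grip_width: 0.169
[-0.02127712 -0.06126336  0.41100853]
```

View pics/w11c.png

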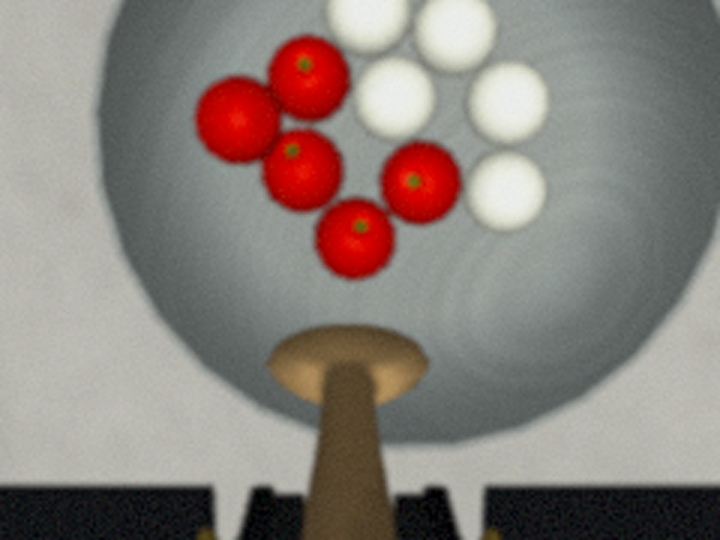

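```bash
python3 -m creep '[[30,2,0,0,0,0,5],[8,0,-2,0,0,0,5],[3,0,-7,0,0,0,5],[2,0,-8,0,0,0,5],[2,0,-8,0,0,0,5]]'
python3 -m creep '[[0,0,-5,0,0,0,5],[0,0,0,0,0,0,5]]'
python3 - <<'E'
from h import *
w=grab("wrist","w12");crop(w["img"],200,60,440,240,3,"w12c")
print(pose()[0]-[*BC,0])
E
```

```text
time: 10.75
position: [0.5578, -0.0773, 0.3656]
tool_rot: [1.209, 1.205, -1.21]
ft_force: [0.2, -0.4, -1.7]
grip_width: 0.166
time: 10.95
position: [0.5577, -0.0716, 0.3654]
tool_rot: [1.208, 1.207, -1.208]
ft_force: [0.2, -0.4, -0.2]
grip_width: 0.172
[-0.01740964 -0.02736269  0.36540523]
```

View pics/w12c.png

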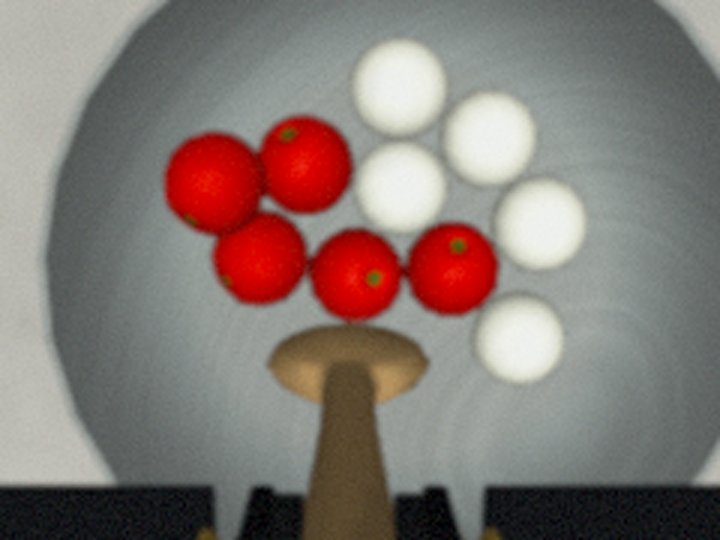

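```bash
python3 -m creep '[[-42,0,8,0,0,0,5],[0,0,22,0,0,0,5],[0,0,0,0,0,0,5]]'
python3 - <<'E'
from h import *
w=grab("wrist","w13");crop(w["img"],200,60,440,240,3,"w13c")
p,ro,_=pose();print(p-[*BC,0])
E
```

```text
time: 11.3
position: [0.5569, -0.1068, 0.4088]
tool_rot: [1.213, 1.2, -1.213]
ft_force: [-1.3, -0.8, -2.1]
grip_width: 0.172
[-0.01805032 -0.0600198   0.40783925]
```

View pics/w13c.png

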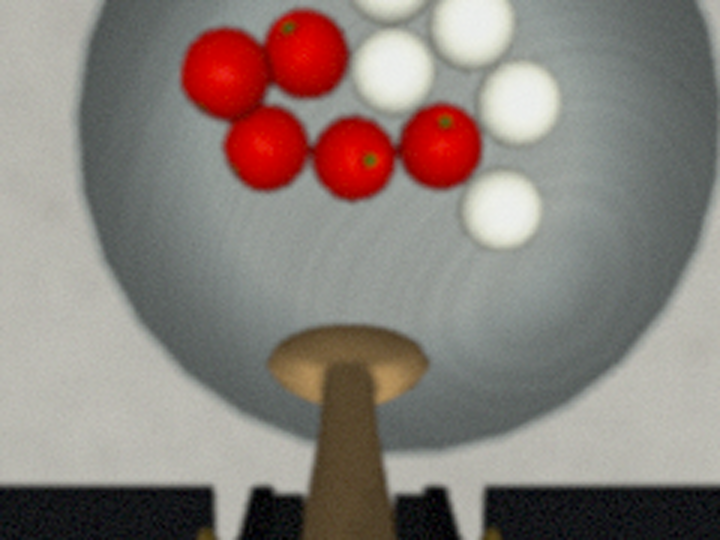

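Run:
```python
from h import *
w=grab("wrist");p,ro,_=pose();print(p)
for nm,px in [("T",(225,72)),("T",(307,53)),("T",(267,147)),("T",(355,158)),("T",(441,146)),("M",(392,72)),("M",(472,22)),("M",(518,102)),("M",(500,210)),("hole",(457,84))]:
    print(nm,((onz(w,np.array(px)/3+[200,60],.023)[0,:2]-BC)*1000).round(1))
```

```text
[ 0.55705628 -0.10361807  0.40715531]
T [-58.7  25.1]
T [-30.8  31.1]
T [-45.  -0.]
T [-14.8  -3.9]
T [14.8 -0. ]
M [-2.1 24.7]
M [24.7 40.9]
M [41.  14.7]
M [ 35.8 -22. ]
hole [20.  20.7]
```

Run:
```python
from h import *
plan([.575+.020,-.045+.023,.418],down(102),13,5)
```

```text
turn/row 7.860453607160045 mm/row 6.973679303602848
[[-0.8,2.9,-6.3,-0.137,0.0,0.0,5],[-0.8,3.7,-5.8,-0.137,0.0,0.0,5],[-0.8,4.5,-5.3,-0.137,0.0,0.0,5],[-0.8,5.2,-4.6,-0.137,0.0,0.0,5],[-0.8,5.8,-3.9,-0.137,0.0,0.0,5]]
[[-0.8,6.2,-3.0,-0.137,0.0,0.0,5],[-0.8,6.6,-2.1,-0.137,0.0,0.0,5],[-0.8,6.8,-1.2,-0.137,0.0,0.0,5],[-0.8,6.9,-0.3,-0.137,0.0,0.0,5],[-0.8,6.9,0.7,-0.137,0.0,0.0,5]]
[[-0.8,6.7,1.6,-0.137,0.0,0.0,5],[-0.8,6.5,2.5,-0.137,0.0,0.0,5],[-0.8,6.1,3.4,-0.137,0.0,0.0,5]]
```

```bash
python3 -m creep '[[-3,3,-6.3,-0.137,0,0,5],[-3,3.7,-5.8,-0.137,0,0,5],[-2,4.5,-5.3,-0.137,0,0,5],[-1,5.2,-4.6,-0.137,0,0,5],[-1,5.8,-3.9,-0.137,0,0,5]]'
python3 -m creep '[[0,6.2,-3,-0.137,0,0,5],[0,6.6,-2,-0.137,0,0,5],[0,6.8,-1.2,-0.137,0,0,5],[0,6.9,-0.3,-0.137,0,0,5],[0,6.9,0.7,-0.137,0,0,5]]'
python3 -m creep '[[0,6.7,1.6,-0.137,0,0,5],[0,6.5,2.5,-0.137,0,0,5],[0,6,3.4,-0.137,0,0,5],[0,0,0,0,0,0,5]]'
python3 - <<'E'
from h import *
w=grab("wrist","w14");crop(w["img"],200,60,440,240,3,"w14c")
p,ro,_=pose();print(p-[*BC,0]);plan([.575+.020,-.045+.023,.418],down(102),1,5)
for z in(.013,.023,.038):print(((proj(w,p+ro.apply([p[2]-z,0,0]))[0]-[200,60])*3).round(0))
E
```

```text
time: 11.9
position: [0.572, -0.07, 0.4164]
tool_rot: [0.686, 1.459, -0.689]
ft_force: [0.4, 0.2, -0.8]
grip_width: 0.17
time: 12.4
position: [0.5867, -0.0387, 0.4162]
tool_rot: [0.152, 1.566, -0.155]
ft_force: [-0.3, -0.1, -0.5]
grip_width: 0.169
time: 12.8
position: [0.5956, -0.0192, 0.4161]
tool_rot: [-0.168, 1.565, 0.165]
ft_force: [-1.5, -0.7, -0.8]
grip_width: 0.169
[0.02043663 0.02479078 0.41623244]
turn/row 0.1579340387430013 mm/row 2.5537838837028475
[[-1.8,-1.7,-0.8,-0.002,-0.001,0.002,5]]
[346. 313.]
[345. 318.]
[345. 325.]
```

View pics/w14c.png

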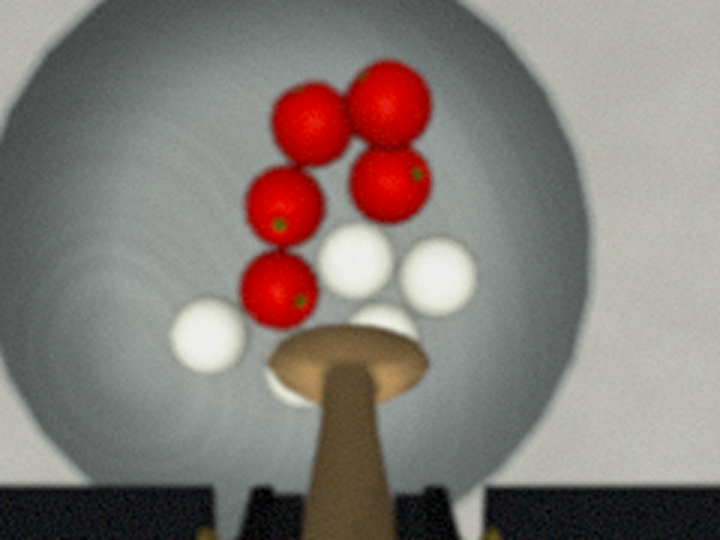

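```bash
python3 -m creep '[[20,-4,0,0,0,0,5],[15,0,0,0,0,0,5],[10,0,0,0,0,0,5],[7,0,0,0,0,0,5],[0,0,-8,0,0,0,5]]'
python3 -m creep '[[0,0,-8,0,0,0,5],[0,0,-7,0,0,0,5],[0,0,-5,0,0,0,5],[0,0,0,0,0,0,5]]'
python3 - <<'E'
from h import *
w=grab("wrist","w15");crop(w["img"],200,60,440,240,3,"w15c")
p,ro,_=pose();print(p-[*BC,0])
E
```

```text
time: 13.35
position: [0.5913, -0.026, 0.3701]
tool_rot: [-0.163, 1.552, 0.163]
ft_force: [3.3, -1.5, 8.2]
grip_width: 0.17
time: 13.75
position: [0.5695, -0.0344, 0.3667]
tool_rot: [-0.166, 1.559, 0.155]
ft_force: [2.9, -4.4, 8.5]
grip_width: 0.172
[-0.00535212  0.01069621  0.36663434]
```

View pics/w15c.png

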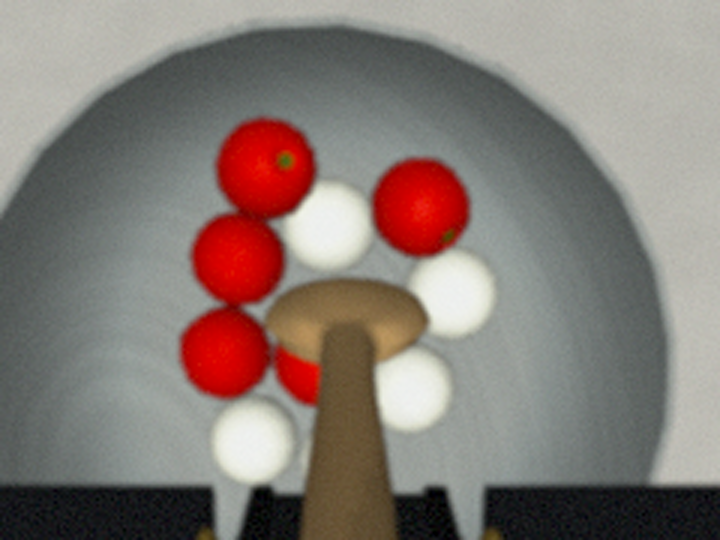

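```bash
python3 -m creep '[[-10,0,0,0,0,0,5],[-30,0,0,0,0,0,5],[-12,0,0,0,0,0,5],[0,0,0,0,0,0,5]]'
python3 - <<'E'
from h import *
w=grab("wrist","w16");crop(w["img"],180,60,450,330,2,"w16c");s=grab("side","s16");crop(s["img"],250,80,410,270,4,"s16c");
p,ro,_=pose();print(p-[*BC,0],pose()[2]["ft_force"],pose()[2]["torque"])
E
```

```text
time: 14.2
position: [0.569, -0.0311, 0.4181]
tool_rot: [-0.165, 1.562, 0.162]
ft_force: [0.8, -1.4, -0.8]
grip_width: 0.168
[-0.00649568  0.01406266  0.41592182] [-1.09237726  0.2816401  -1.16663626] [0.05793321 0.04218421 0.01275556]
```

View pics/w16c.png

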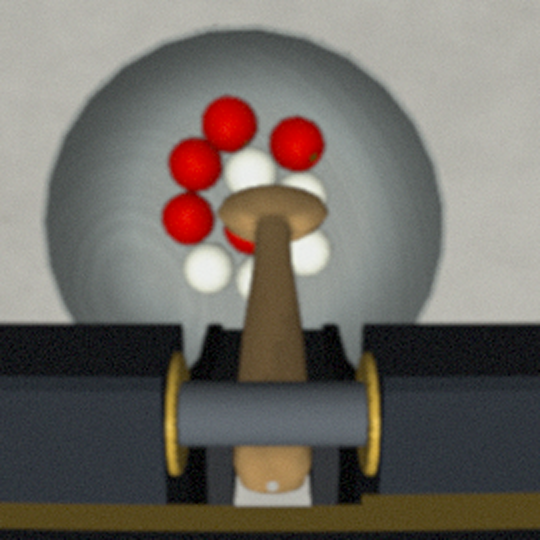

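View pics/s16c.png

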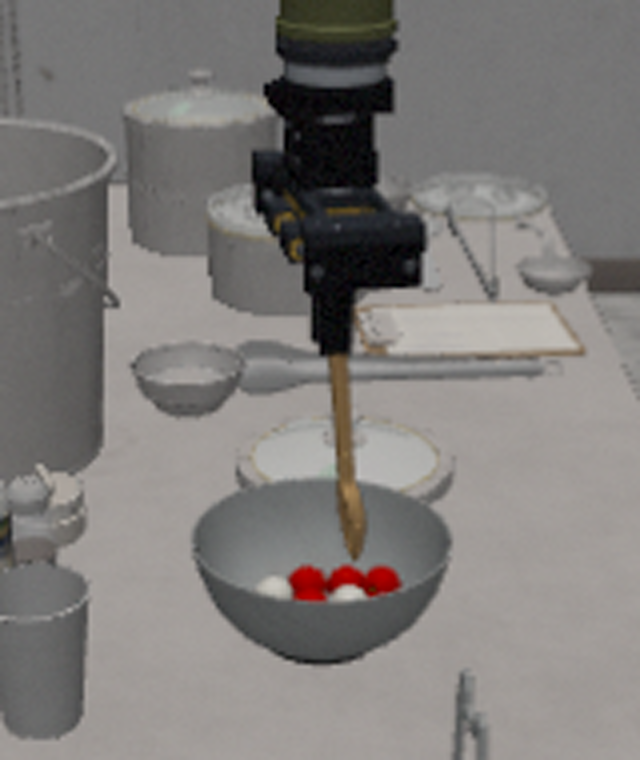

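```bash
python3 -m creep '[[0,0,30,0,0,0,5],[0,0,30,0,0,0,5],[0,0,0,0,0,0,5]]'
python3 - <<'E'
from h import *
w=grab("wrist","w17");crop(w["img"],180,20,450,230,2.8,"w17c")
p,ro,_=pose();print(p-[*BC,0])
E
```

```text
time: 14.6
position: [0.6296, -0.0161, 0.4138]
tool_rot: [-0.169, 1.567, 0.163]
ft_force: [0.1, -0.2, -1.3]
grip_width: 0.167
[0.0532455  0.02746697 0.41414641]
```

View pics/w17c.png

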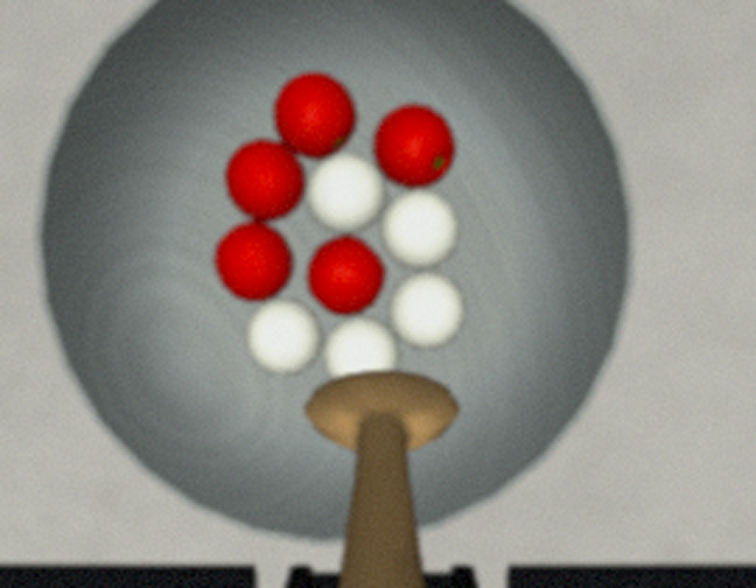

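```bash
python3 -m creep '[[-0,0,4,0,0,0,5],[14,0,0,0,0,0,5],[0,0,0,0,0,0,5],[0,0,0,0,0,0,5],[0,0,0,0,0,0,5]]'
python3 - <<'E'
from h import *
w=grab("wrist","w18");crop(w["img"],180,20,450,230,2.8,"w18c");s=grab("side","s18");crop(s["img"],250,80,410,270,4,"s18c")
p,ro,_=pose();print(p-[*BC,0])
E
python3 -m creep '[[0,0,0,0,0,0,5],[0,0,0,0,0,0,5]]'
```

```text
time: 15.15
position: [0.6313, -0.0182, 0.4033]
tool_rot: [-0.165, 1.563, 0.162]
ft_force: [-0.1, -0.3, -0.9]
grip_width: 0.168
[0.05645752 0.02680372 0.40351926]
time: 15.45
position: [0.6316, -0.0181, 0.4033]
tool_rot: [-0.166, 1.563, 0.162]
ft_force: [-1.0, 0.3, 0.0]
grip_width: 0.168
```

View pics/w18c.png

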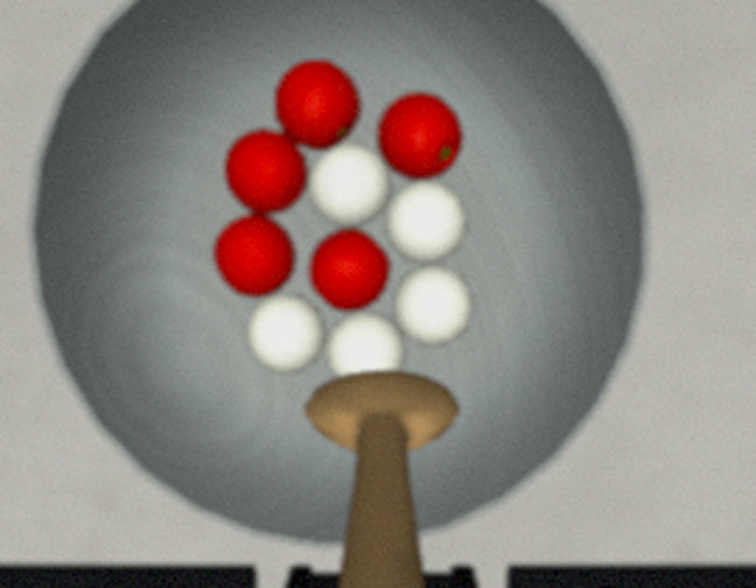

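View pics/s18c.png

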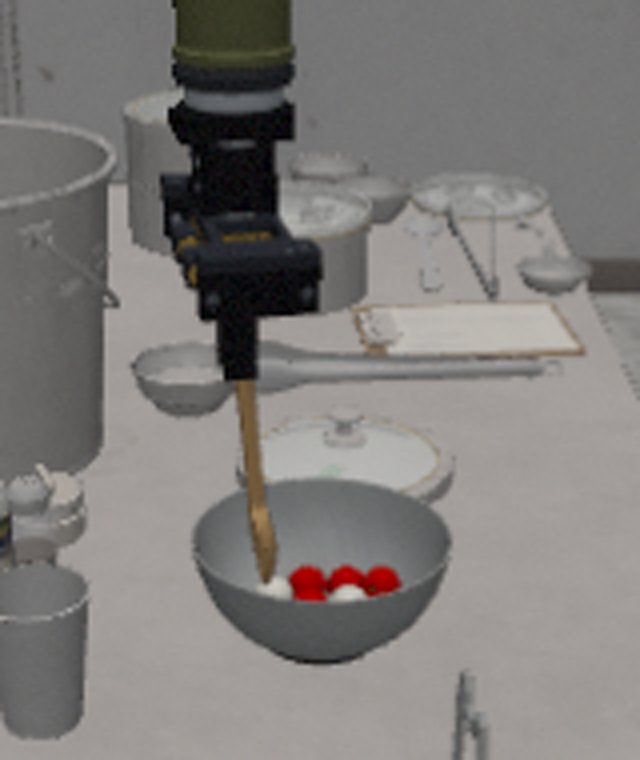

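Run:
```python
from h import *
s=grab("side");
def aty(uv,y):
    o,r=ray(s,uv);return o+(y-o[1])/r[0,1]*r[0]
print("tip",aty((316.5,225.5),-.023))
a=aty((250+246/4,80+385/4),-.019);b=aty((316.5,225.5),-.023);print(a,b,np.degrees(np.arctan2(b[0]-a[0],a[2]-b[2])))
p,ro,_=pose();print(p,proj(s,p+ro.apply([.349,0,0])),p+ro.apply([.182,0,0]), "z tool",ro.as_matrix()[:,2])
```

```text
tip [ 0.61250748 -0.023       0.05501325]
[ 0.62523964 -0.019       0.21023453] [ 0.61250748 -0.023       0.05501325] -4.689237469300564
[ 0.63156534 -0.01810816  0.40322139] [[309.66575337 226.39779211]] [ 0.63181552 -0.0185392   0.22122207] z tool [9.78315107e-01 2.07120308e-01 8.54315831e-04]
```

```bash
python3 -m creep '[[0,0,10,0,0,0,5],[10,0,0,0,0,0,5],[0,0,0,0,0,0,5],[0,0,0,0,0,0,5],[0,0,0,0,0,0,5]]'
python3 - <<'E'
from h import *
w=grab("wrist","w19");crop(w["img"],180,20,450,230,2.8,"w19c")
p,ro,_=pose();print(p-[*BC,0],pose()[2]["joint_positions"].round(2))
E
```

```text
time: 16.0
position: [0.6413, -0.0162, 0.3929]
tool_rot: [-0.166, 1.564, 0.161]
ft_force: [0.5, 0.0, 0.0]
grip_width: 0.169
[0.06632229 0.0288401  0.39314456] [-0.61  0.37  0.77  1.52 -0.26  1.36  1.96]
```

View pics/w19c.png

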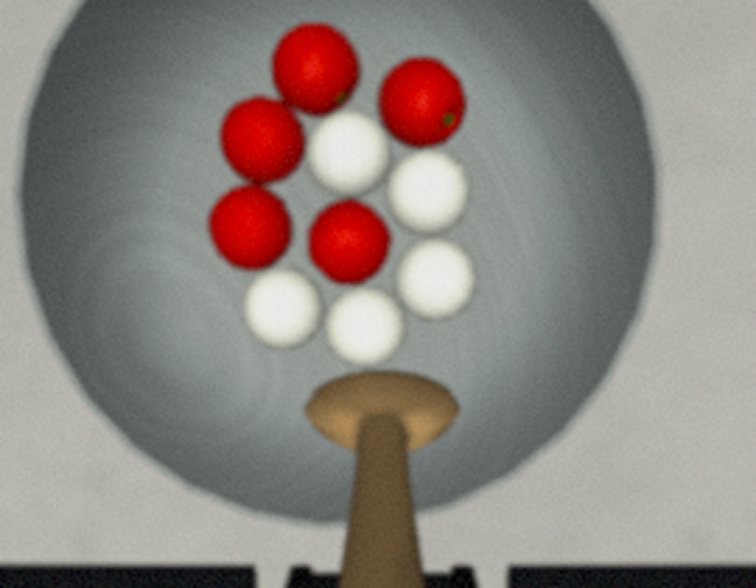

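Run:
```python
from h import *
s=grab("side");
def aty(uv,y):
    o,r=ray(s,uv);return o+(y-o[1])/r[0,1]*r[0]
a=aty((250+322/4,120+230/4),-.0445);b=aty((331.25,227.5),-.0445);print(a,b,np.degrees(np.arctan2(b[0]-a[0],a[2]-b[2])))
a=aty((250+325/4,120+95/4),-.0445);b=aty((331.3,198),-.0445);print(a,b,np.degrees(np.arctan2(b[0]-a[0],a[2]-b[2])))
# wrist: head centre pixel before/after -> ray angle
w=grab("wrist");p,ro,_=pose()
for d in(0,4,6,8):
    t=np.radians(d);print(d,proj(w,p+ro.apply(np.array([.164,0,0])+.158*np.array([np.cos(t),0,-np.sin(t)]))))
```

```text
[ 0.57362154 -0.0445      0.19596723] [ 0.56960658 -0.0445      0.03616339] -1.4392149653860147
[ 0.57267499 -0.0445      0.29358172] [ 0.57065169 -0.0445      0.1328499 ] -0.721203838070092
0 [[316.36344213 180.8635183 ]]
4 [[316.35751305 168.86675949]]
6 [[316.35484157 162.85468701]]
8 [[316.35236868 156.82976671]]
```

```bash
cat >> h.py <<'E'
DL=np.radians(4.3)
RR=R0*R.from_rotvec([0,-DL,0])
G0=P0+R0.apply([.164,0,0])
PR=G0-RR.apply([.164,0,0])
E
python3 - <<'E'
from h import *
p,ro,_=pose();print(PR,RR.as_matrix().round(3))
L=p+[0,0,.08]
A=PR+[.07,.007,.13]
plan(L,ro,2,5)
plan(A,RR,8,5,start=(L,ro))
E
```

```text
[0.39791242 0.21360051 0.32237756] [[ 0.456 -0.099  0.885]
 [ 0.045  0.995  0.088]
 [-0.889 -0.     0.458]]
turn/row 0.0 mm/row 40.00000000000001
[[-40.0,-0.1,0.0,0.0,0.0,0.0,5],[-40.0,-0.1,0.0,0.0,0.0,0.0,5]]
turn/row 3.487852907106026 mm/row 36.77700622149776
[[2.5,33.4,-15.1,0.014,-0.059,-0.003,5],[1.5,33.2,-15.7,0.014,-0.059,-0.003,5],[0.5,33.0,-16.2,0.014,-0.059,-0.003,5],[-0.6,32.8,-16.6,0.014,-0.059,-0.003,5],[-1.7,32.6,-17.0,0.014,-0.059,-0.003,5]]
[[-2.8,32.3,-17.3,0.014,-0.059,-0.003,5],[-3.9,32.1,-17.5,0.014,-0.059,-0.003,5],[-5.1,31.8,-17.7,0.014,-0.059,-0.003,5]]
```

```bash
python3 -m creep '[[-40,0,0,0,0,0,5],[-40,0,0,0,0,0,5]]'
python3 -m creep '[[2.5,33.4,-15,0.014,-0.059,-0.003,5],[1.5,33.2,-15.7,0.014,-0.059,-0.003,5],[0.5,33,-16.2,0.014,-0.059,-0.003,5],[-0.6,32.8,-16.6,0.014,-0.059,-0.003,5],[-1.7,32.6,-17,0.014,-0.059,-0.003,5]]'
python3 -m creep '[[-2.8,32.3,-17.3,0.014,-0.059,-0.003,5],[-3.9,32,-17.5,0.014,-0.059,-0.003,5],[-5,31.8,-17.7,0.014,-0.059,-0.003,5],[0,0,0,0,0,0,5]]'
python3 - <<'E'
from h import *
A=PR+[.07,.007,.13]
plan(A,RR,1,5)
plan(PR+[.025,.0025,.035],RR,4,5)
w=grab("wrist","w20");s=grab("side","s20");crop(s["img"],280,100,440,300,3.5,"s20c");t=grab("top");report(t)
E
```

```text
time: 16.35
position: [0.6409, -0.0156, 0.473]
tool_rot: [-0.166, 1.566, 0.162]
ft_force: [1.1, -0.1, -0.7]
grip_width: 0.166
time: 16.85
position: [0.5319, 0.1328, 0.4602]
tool_rot: [-0.092, 1.269, 0.114]
ft_force: [0.6, 0.0, -1.4]
grip_width: 0.167
time: 17.25
position: [0.4643, 0.2258, 0.4517]
tool_rot: [-0.056, 1.097, 0.095]
ft_force: [-1.1, 1.2, -1.3]
grip_width: 0.17
turn/row 0.41133824525268464 mm/row 6.328737335310795
[[0.7,-5.5,3.0,0.004,-0.003,-0.005,5]]
turn/row 0.10283456131317116 mm/row 25.85942352225659
[[16.2,-1.4,-20.1,0.001,-0.001,-0.001,5],[16.2,-1.4,-20.1,0.001,-0.001,-0.001,5],[16.2,-1.4,-20.1,0.001,-0.001,-0.001,5],[16.1,-1.4,-20.2,0.001,-0.001,-0.001,5]]
T 92 [9. 3.] near 29.8
T 87 [ 11. -32.] near 30.3
T 181 [-32. -26.] near 25.9
T 88 [-42.  18.] near 29.4
M 63 [37. 15.] near 30.5
M 64 [ 36. -15.] near 30.3
M 64 [15. 36.] near 33.3
M 62 [-14.  27.] near 29.4
M 61 [-21.  -3.] near 25.9
```

View pics/s20c.png

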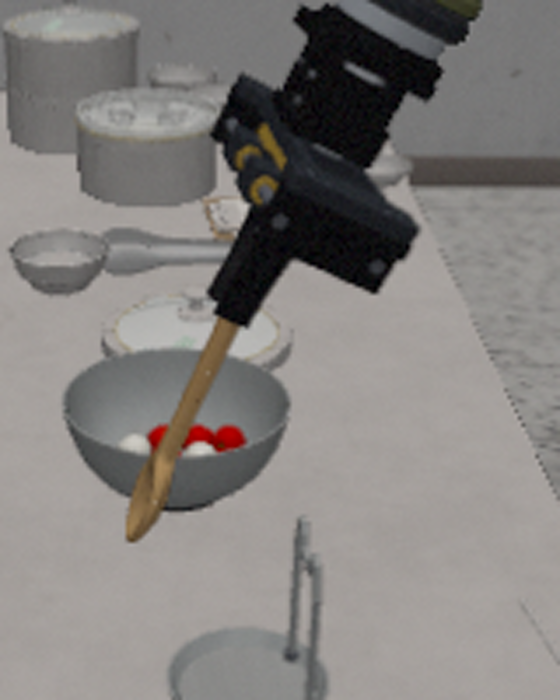

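View pics/w20.png

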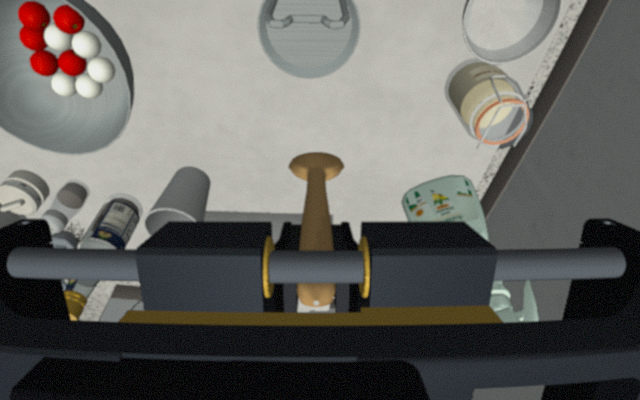

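```bash
python3 -m creep '[[0.7,-5.5,3,0.004,-0.003,-0.005,5],[16,0,-21,0,0,0,5],[16,0,-21,0,0,0,5],[16,0,-21,0,0,0,5],[0,0,0,0,0,0,5]]'
python3 - <<'E'
from h import *
plan(PR+[.025,.0025,.035],RR,1,5)
plan(PR+[.0,.0,.001],RR,4,5)
w=grab("wrist","w21");s=grab("side","s21");crop(s["img"],280,140,440,310,3.5,"s21c")
E
```

```text
time: 17.9
position: [0.437, 0.2103, 0.3779]
tool_rot: [-0.053, 1.1, 0.074]
ft_force: [0.4, -0.3, -1.0]
grip_width: 0.169
turn/row 0.8431584130918677 mm/row 25.541700671487742
[[12.1,7.1,-21.3,-0.008,-0.006,0.011,5]]
turn/row 0.21078960327296692 mm/row 16.789154381698815
[[7.8,1.7,-14.8,-0.002,-0.002,0.003,5],[7.7,1.8,-14.8,-0.002,-0.002,0.003,5],[7.7,1.8,-14.8,-0.002,-0.002,0.003,5],[7.7,1.8,-14.8,-0.002,-0.002,0.003,5]]
```

View pics/s21c.png

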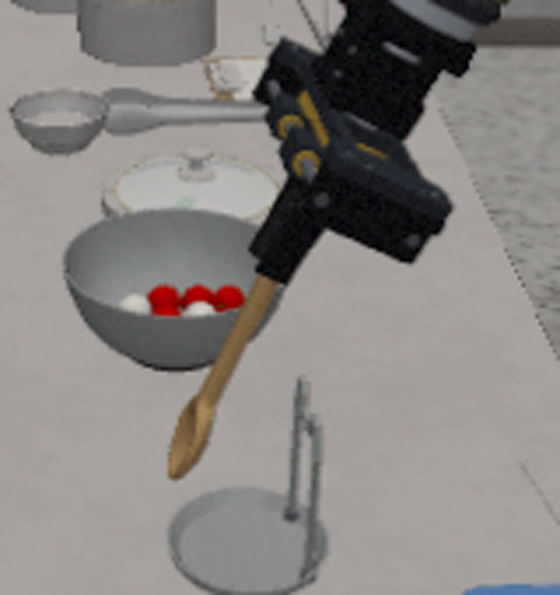

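View pics/w21.png

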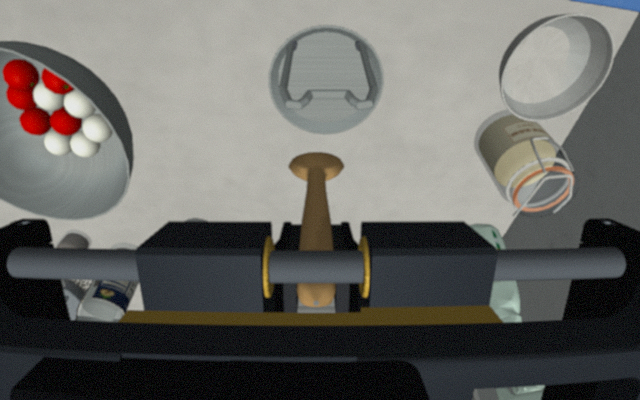

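```bash
python3 -m creep '[[2,5,-6,-0.005,-0.006,0.008,5],[7,2,-14,-0.003,0,0.003,5],[7,0,-13,0,0,0,5],[0,0,0,0,0,0,5]]'
python3 - <<'E'
from h import *
plan(PR+[.0,.0,.001],RR,2,5)
w=grab("wrist","w22");s=grab("side","s22");crop(s["img"],280,140,440,310,3.5,"s22c")
E
```

```text
time: 18.4
position: [0.4149, 0.2175, 0.3512]
tool_rot: [-0.053, 1.089, 0.094]
ft_force: [-0.3, 0.3, -0.9]
grip_width: 0.167
turn/row 0.20151330548389698 mm/row 16.438219414835174
[[8.3,-1.1,-14.1,0.001,0.003,-0.002,5],[8.4,-1.1,-14.1,0.001,0.003,-0.002,5]]
```

View pics/s22c.png

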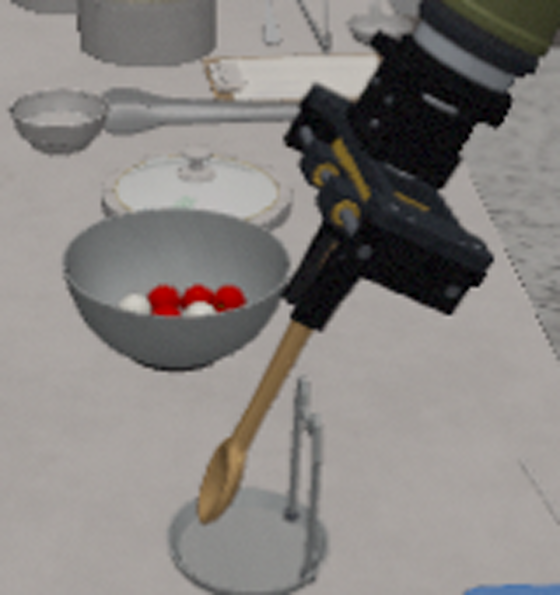

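View pics/w22.png

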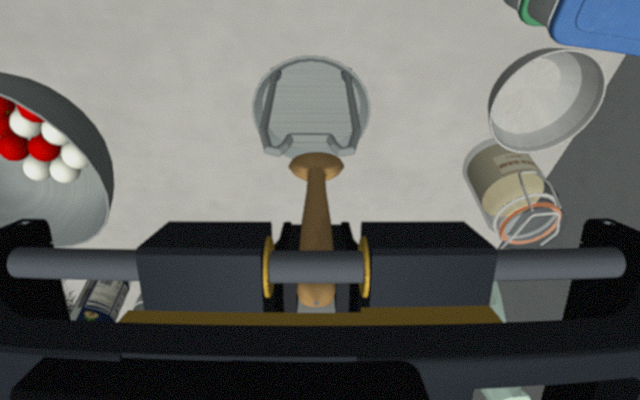

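```bash
python3 -m creep '[[8.3,-1,-14,0.001,0.003,-0.002,5],[6,-1,-10,0.001,0.003,-0.002,5],[2,0,-4,0,0,0,5],[0,0,0,0,0,0,5]]'
python3 - <<'E'
from h import *
plan(PR,RR,1,5);print(pose()[2]["ft_force"])
w=grab("wrist","w23");s=grab("side","s23");crop(s["img"],280,140,440,310,3.5,"s23c")
E
```

```text
time: 18.9
position: [0.3988, 0.2138, 0.3248]
tool_rot: [-0.052, 1.093, 0.089]
ft_force: [-0.2, 0.1, -0.4]
grip_width: 0.165
turn/row 0.12310434688801732 mm/row 2.602942849108892
[[1.8,-0.1,-1.9,-0.001,0.001,-0.001,5]]
[-0.16880746  0.11141279 -0.41785662]
```

View pics/s23c.png

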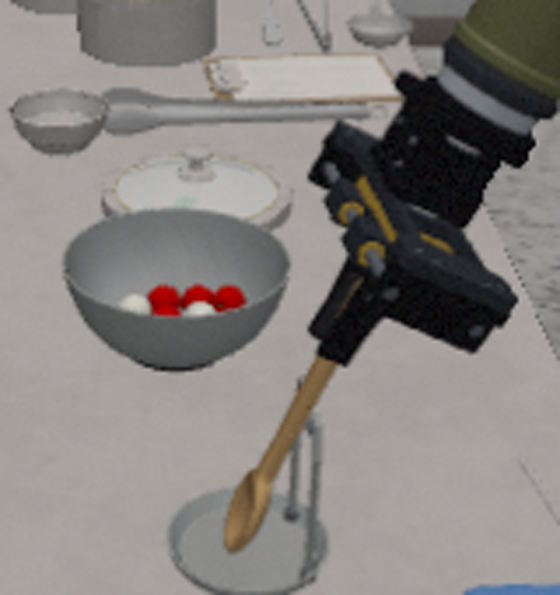

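View pics/w23.png

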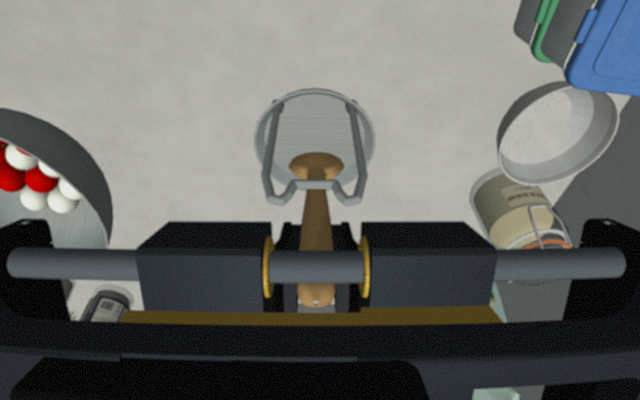

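```bash
python3 -m creep '[[1.5,0,-1.5,0,0,0,5],[0,0,0,0,0,0,25],[0,0,0,0,0,0,40],[0,0,0,0,0,0,60],[0,0,0,0,0,0,60]]'
python3 -m creep '[[0,0,0,0,0,0,60],[0,0,0,0,0,0,60]]'
python3 - <<'E'
from h import *
print(pose()[2]["ft_force"],pose()[2]["grip_width"])
w=grab("wrist","w24");s=grab("side","s24");crop(s["img"],280,140,440,310,3.5,"s24c")
E
```

```text
time: 19.5
position: [0.3978, 0.2137, 0.3224]
tool_rot: [-0.053, 1.094, 0.088]
ft_force: [-0.1, -0.4, 0.0]
grip_width: 0.447
time: 19.7
position: [0.3978, 0.2137, 0.3224]
tool_rot: [-0.053, 1.094, 0.088]
ft_force: [1.0, 0.1, -0.3]
grip_width: 0.629
[ 0.99175157  0.07198891 -0.27248983] 0.6285339453400897
```

View pics/s24c.png

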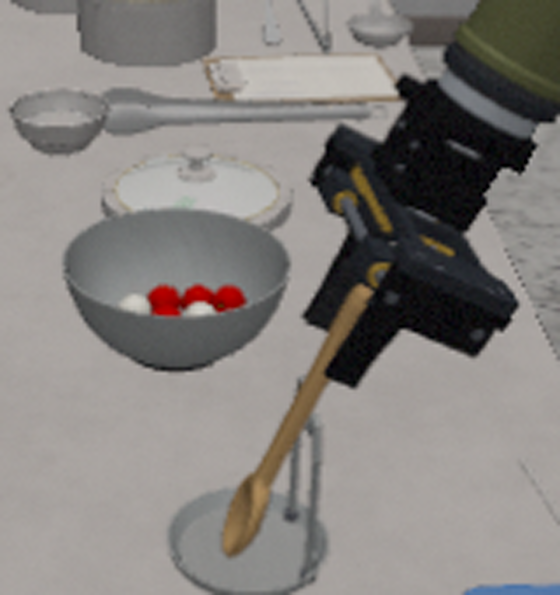

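View pics/w24.png

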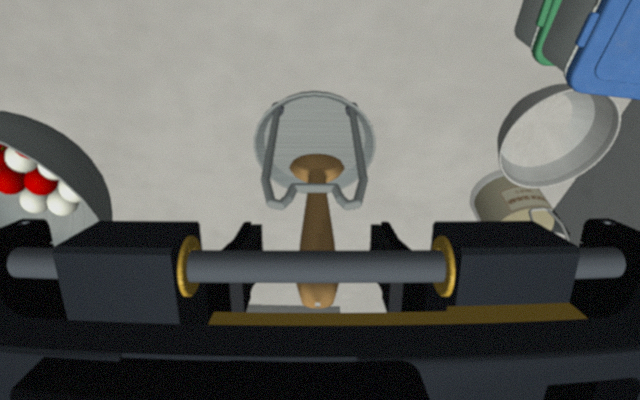

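```bash
python3 -m creep '[[-25,0,0,0,0,0,60],[-35,0,0,0,0,0,60],[-35,0,0,0,0,0,60]]'
python3 - <<'E'
from h import *
s=grab("side","s25");t=grab("top","t25");crop(t["img"],380,170,465,260,6,"t25c");crop(t["img"],180,195,250,265,5,"t25d")
plan([.545,-.318,.36],down(50),14,60)
crop(s["img"],290,130,420,310,4,"s25c")
g=cv2.cvtColor(t["img"],cv2.COLOR_RGB2GRAY)
print(rim(t,(.552,-.316),.098,.0,tol=.006),rim(s,(.552,-.316),.098,.0,tol=.006))
E
```

```text
time: 20.1
position: [0.3752, 0.2124, 0.3764]
tool_rot: [-0.048, 1.093, 0.091]
ft_force: [0.7, -0.2, 0.7]
grip_width: 0.689
turn/row 3.7485257494857387 mm/row 39.611510574634266
[[4.9,-38.7,7.1,0.055,0.032,-0.014,60],[5.2,-38.1,9.3,0.055,0.032,-0.014,60],[5.4,-37.5,11.6,0.055,0.032,-0.014,60],[5.5,-36.7,13.8,0.055,0.032,-0.014,60],[5.5,-35.8,16.0,0.055,0.032,-0.014,60]]
[[5.4,-34.8,18.1,0.055,0.032,-0.014,60],[5.3,-33.7,20.2,0.055,0.032,-0.014,60],[5.1,-32.4,22.2,0.055,0.032,-0.014,60],[4.7,-31.1,24.1,0.055,0.032,-0.014,60],[4.4,-29.7,25.9,0.055,0.032,-0.014,60]]
[[3.9,-28.1,27.6,0.055,0.032,-0.014,60],[3.4,-26.5,29.2,0.055,0.032,-0.014,60],[2.7,-24.8,30.8,0.055,0.032,-0.014,60],[2.1,-23.0,32.2,0.055,0.032,-0.014,60]]
(array([ 0.55244402, -0.31876385]), np.float64(0.09916881145441975), 109) (array([ 0.551908  , -0.31653632]), np.float64(0.09814479584238522), 46)
```

View pics/t25c.png

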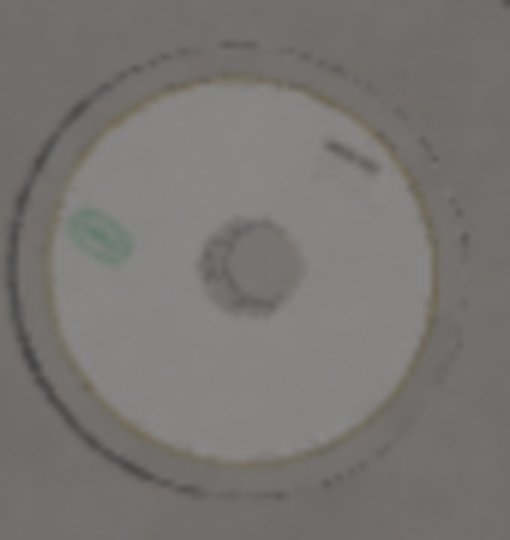

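View pics/s25c.png

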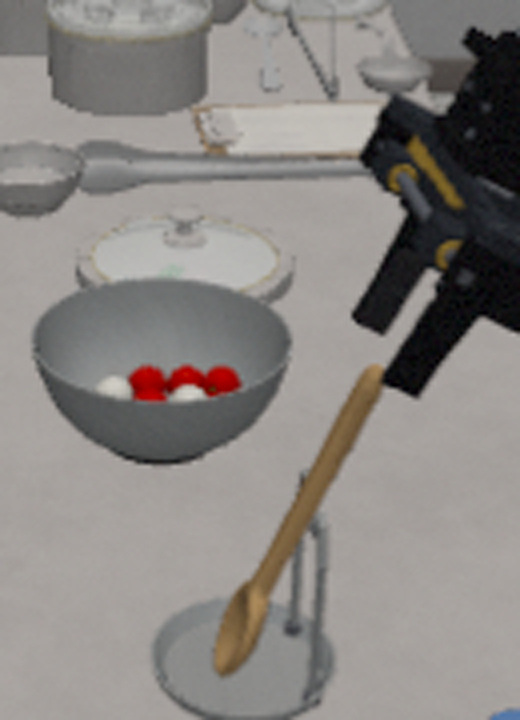

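```bash
python3 -m creep '[[-40,0,0,0,0,0,60]]'
python3 -m creep '[[4,-38,8,0.055,0.032,-0.014,60],[6,-38,10,0.055,0.032,-0.014,60],[6.5,-37,13,0.055,0.032,-0.014,60],[6.5,-36.5,15,0.055,0.032,-0.014,60],[6.5,-35.5,17,0.055,0.032,-0.014,60]]'
python3 -m creep '[[6.5,-34.5,19,0.055,0.032,-0.014,60],[6.4,-33.5,21,0.055,0.032,-0.014,60],[6.2,-32,23.5,0.055,0.032,-0.014,60],[6,-31,25,0.055,0.032,-0.014,60],[5.5,-29.5,27,0.055,0.032,-0.014,60]]'
python3 - <<'E'
from h import *
plan([.545,-.318,.36],down(50),4,60)
E
```

```text
time: 20.3
position: [0.3732, 0.2155, 0.394]
tool_rot: [-0.051, 1.104, 0.079]
ft_force: [-0.7, -0.1, 1.0]
grip_width: 0.691
time: 20.8
position: [0.4422, 0.0291, 0.3884]
tool_rot: [0.156, 1.262, -0.144]
ft_force: [1.3, 0.3, -0.3]
grip_width: 0.69
time: 21.3
position: [0.5081, -0.1599, 0.3787]
tool_rot: [0.364, 1.404, -0.373]
ft_force: [0.7, 0.2, 0.3]
grip_width: 0.685
turn/row 3.6624745337536107 mm/row 40.84891886605631
[[7.3,-31.0,25.6,0.055,0.032,-0.01,60],[6.7,-29.4,27.5,0.055,0.032,-0.01,60],[6.1,-27.8,29.3,0.055,0.032,-0.01,60],[5.4,-26.1,30.9,0.055,0.032,-0.01,60]]
```

```bash
python3 -m creep '[[7.3,-31,25.6,0.055,0.032,-0.01,60],[6.7,-29.4,27.5,0.055,0.032,-0.01,60],[6,-27.8,29.3,0.055,0.032,-0.01,60],[5.4,-26,31,0.055,0.032,-0.01,60],[0,0,0,0,0,0,60]]'
python3 - <<'E'
from h import *
w=grab("wrist","w26");p,ro,_=pose();print(p,pose()[2]["joint_positions"].round(2))
print(proj(w,p+ro.apply([p[2]-.061,0,0])),proj(w,[.552,-.3185,.061]),proj(w,[.552,-.3185,.0]))
t=grab("top");report(t)
E
```

```text
time: 21.8
position: [0.5444, -0.3215, 0.3581]
tool_rot: [0.547, 1.503, -0.557]
ft_force: [0.8, 0.0, -1.3]
grip_width: 0.69
[ 0.54475116 -0.31879662  0.35867829] [ 0.07  0.33  0.52  1.58 -0.16  1.28  1.48]
[[320.60183135 184.96227216]] [[327.88112729 191.73353344]] [[326.24078655 176.31109644]]
T 92 [9. 3.] near 29.6
T 87 [ 11. -32.] near 30.3
T 180 [-32. -26.] near 25.8
T 88 [-42.  18.] near 29.3
M 66 [37. 15.] near 30.3
M 66 [ 36. -15.] near 30.3
M 65 [15. 36.] near 33.4
M 63 [-14.  27.] near 29.3
M 63 [-20.  -3.] near 25.8
```

View pics/w26.png

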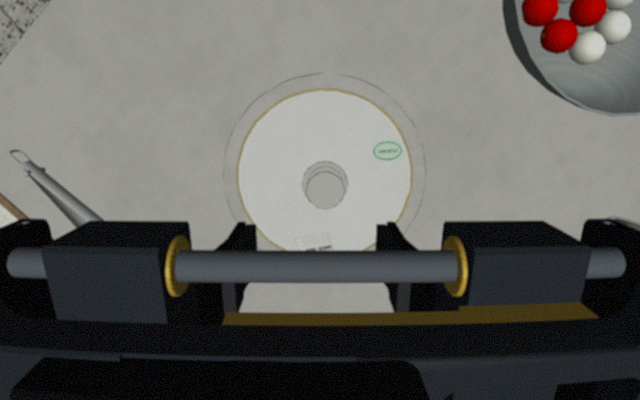

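Run:
```python
from h import *
w=grab("wrist");crop(w["img"],285,145,365,225,8,"w26c")
g=cv2.cvtColor(w["img"],cv2.COLOR_RGB2GRAY)[150:218,290:360];g=cv2.resize(g,None,fx=4,fy=4,interpolation=cv2.INTER_CUBIC)
c=cv2.HoughCircles(g,cv2.HOUGH_GRADIENT,1,10,param1=60,param2=12,minRadius=55,maxRadius=100)
print([(290+x/4,150+y/4,r/4) for x,y,r in c[0][:5]])
for x,y,r in c[0][:5]: print(onz(w,(290+x/4,150+y/4),.061))
print(rim(w,(.552,-.3185),.098,.0,tol=.006))
p=pose()[0];print(p)
```

```text
[(np.float32(317.625), np.float32(186.625), np.float32(23.125)), (np.float32(318.375), np.float32(184.125), np.float32(20.85)), (np.float32(316.625), np.float32(181.375), np.float32(17.675)), (np.float32(319.375), np.float32(190.875), np.float32(19.3))]
[[ 0.54522026 -0.31606346  0.061     ]]
[[ 0.54398593 -0.31421437  0.061     ]]
[[ 0.54126073 -0.31381896  0.061     ]]
[[ 0.5489531  -0.31729336  0.061     ]]
(array([ 0.55038729, -0.31957485]), np.float64(0.09879357246135635), 501)
[ 0.54549652 -0.31543489  0.35997661]
```

View pics/w26c.png

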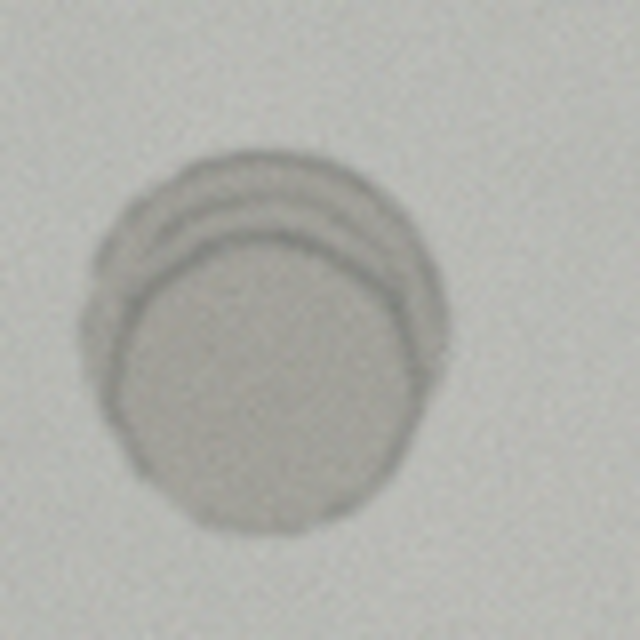

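```bash
python3 -m creep '[[0,0,0,0,0,0,60],[0,0,0,0,0,0,60]]'
python3 - <<'E'
from h import *
w=grab("wrist");crop(w["img"],285,145,365,225,8,"w27c")
g=cv2.cvtColor(w["img"],cv2.COLOR_RGB2GRAY)[150:218,290:360];g=cv2.resize(g,None,fx=4,fy=4,interpolation=cv2.INTER_CUBIC)
c=cv2.HoughCircles(g,cv2.HOUGH_GRADIENT,1,10,param1=60,param2=10,minRadius=70,maxRadius=82)
for x,y,r in c[0][:5]: print(290+x/4,150+y/4,r/4,onz(w,(290+x/4,150+y/4),.061))
print(rim(w,(.552,-.3185),.098,.0,tol=.006))
p=pose()[0];print(p)
plan([.551,-.318,.30],down(50),2,60)
E
```

```text
time: 22.15
position: [0.5456, -0.3147, 0.3615]
tool_rot: [0.546, 1.499, -0.541]
ft_force: [-0.2, 0.5, 0.1]
grip_width: 0.692
317.375 183.125 18.8 [[ 0.54508815 -0.31193659  0.061     ]]
(array([ 0.54961982, -0.31998132]), np.float64(0.09857364425666912), 516)
[ 0.54546265 -0.31506041  0.36158909]
turn/row 0.146365441954729 mm/row 30.95367474674782
[[30.8,0.5,3.0,0.001,0.001,-0.002,60],[30.8,0.6,3.1,0.001,0.001,-0.002,60]]
```

View pics/w27c.png

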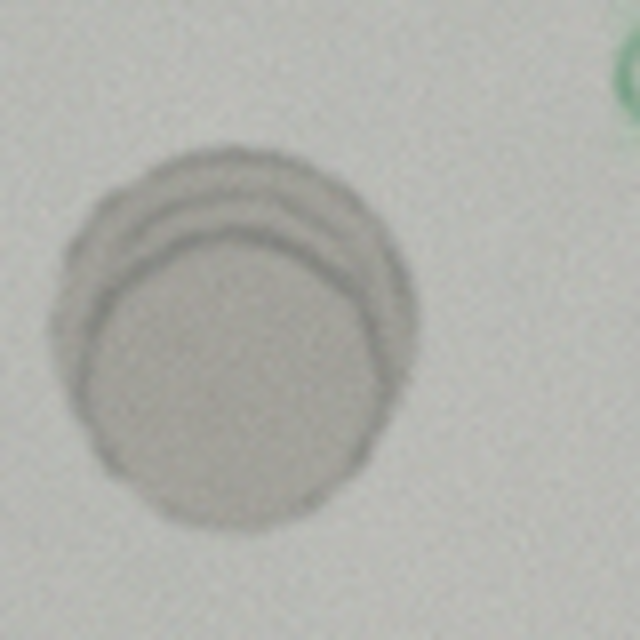

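Run:
```python
from h import *
w=grab("wrist")
print(onz(w,(314.1,192.9),.061)); p,ro,_=pose();print(p,proj(w,p+ro.apply([p[2]-.061,0,0])))
plan([.551,-.319,.30],down(50),2,60)
```

```text
[[ 0.54980312 -0.31975802  0.061     ]]
[ 0.5454166  -0.31531312  0.36163312] [[316.34091283 186.12511091]]
turn/row 0.1434480217970079 mm/row 30.997619149519743
[[30.8,0.2,3.3,0.001,0.001,-0.002,60],[30.8,0.3,3.3,0.001,0.001,-0.002,60]]
```

```bash
python3 -m creep '[[40,-0.4,6,0,0,0,60],[40,0,0,0,0,0,60],[30,0,0,0,0,0,60],[0,0,0,0,0,0,60],[0,0,0,0,0,0,60]]'
python3 - <<'E'
from h import *
plan([.550,-.3195,.222],down(50),2,60)
w=grab("wrist","w28");s=grab("side","s28");crop(s["img"],260,100,420,240,4,"s28c")
E
```

```text
time: 22.75
position: [0.55, -0.3202, 0.2518]
tool_rot: [0.548, 1.499, -0.543]
ft_force: [0.2, -0.9, 1.6]
grip_width: 0.695
turn/row 0.10580979108650279 mm/row 14.882557169997646
[[14.9,0.2,-0.2,0.0,0.0,-0.002,60],[14.9,0.2,-0.2,0.0,0.0,-0.002,60]]
```

View pics/s28c.png

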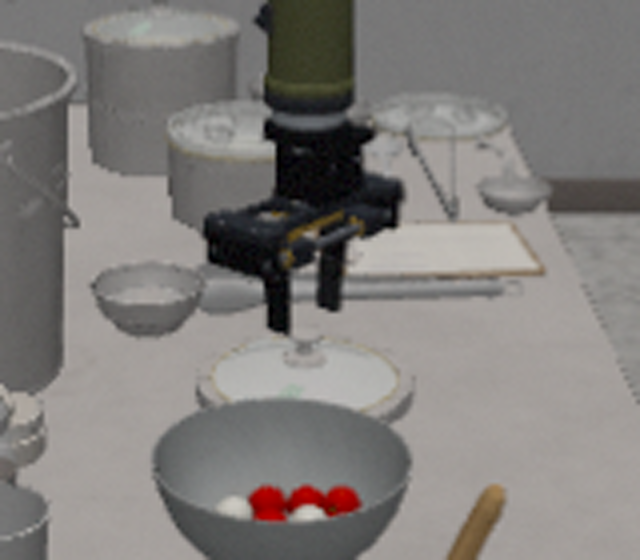

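View pics/w28.png

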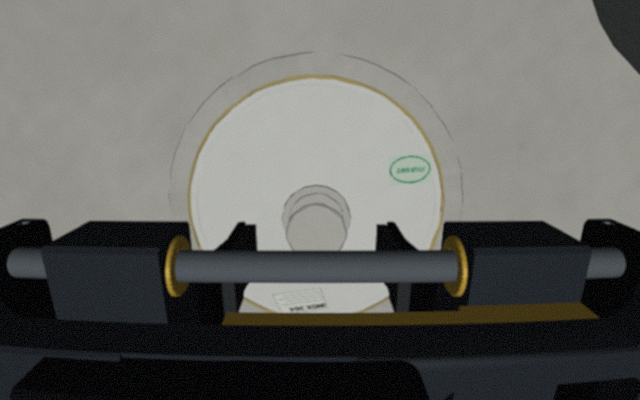

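```bash
python3 -m creep '[[15,0,0,0,0,0,60],[14,0,0,0,0,0,50],[0,0,0,0,0,0,40],[0,0,0,0,0,0,20],[0,0,0,0,0,0,20]]' 45
python3 -m creep '[[0,0,0,0,0,0,20],[0,0,0,0,0,0,20],[0,0,0,0,0,0,20],[0,0,0,0,0,0,20]]'
python3 - <<'E'
from h import *
w=grab("wrist","w29");s=grab("side","s29");crop(s["img"],260,100,420,240,4,"s29c");print(pose()[0],pose()[2]["grip_width"]*87,pose()[2]["ft_force"])
E
```

```text
time: 23.35
position: [0.5501, -0.3203, 0.2222]
tool_rot: [0.548, 1.499, -0.543]
ft_force: [0.1, -0.5, 0.3]
grip_width: 0.413
time: 23.75
position: [0.5501, -0.3203, 0.2224]
tool_rot: [0.548, 1.499, -0.543]
ft_force: [-0.0, -0.7, 1.2]
grip_width: 0.335
[ 0.55016755 -0.32032168  0.22239707] 28.968465696188133 [ 1.21416574 -0.40816394  1.57161441]
```

View pics/s29c.png

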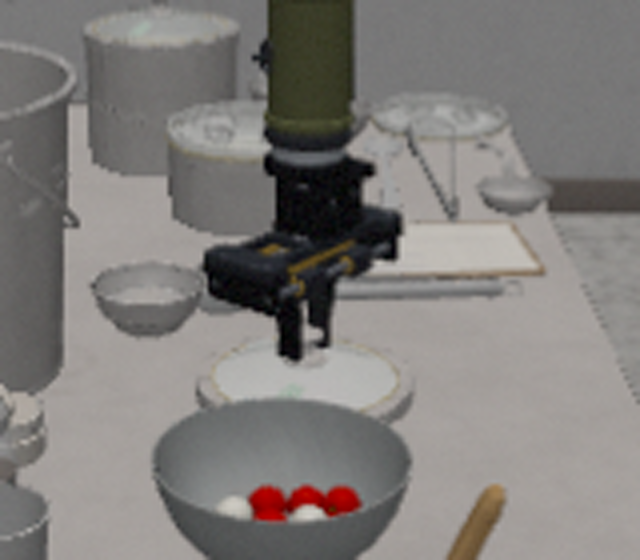

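View pics/w29.png

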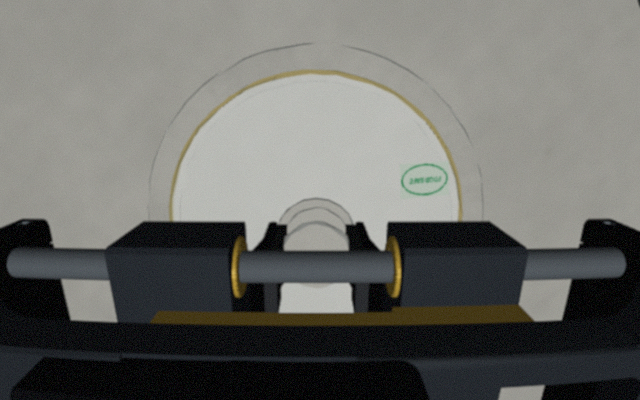

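```bash
python3 - <<'E'
from h import *
w=grab("wrist");p,ro,_=pose()
for tol in(.006,.004):
    c,r,n=rim(w,(.550,-.320),.098,.0,tol=tol);print(c-p[:2],r,n)
t=grab("top","t29");print("bowl top",[rim(t,(.575,-.045),rr,.083,tol=.004) for rr in(.0955,.093)])
s=grab("side");print("bowl side",[rim(s,(.575,-.045),rr,.083,tol=.004) for rr in(.0955,.093)])
E
python3 -m creep '[[-10,0,0,0,0,0,20],[-20,0,0,0,0,0,20],[-30,0,0,0,0,0,20],[0,0,0,0,0,0,20]]'
python3 - <<'E'
from h import *
s=grab("side","s30");crop(s["img"],260,80,420,240,4,"s30c");p,ro,st=pose();print(p,st["ft_force"],st["grip_width"]*87)
plan([.55,-.25,.52],down(85),7,20)
E
```

```text
[-0.00130685  0.00194317] 0.09875551057971393 806
[-0.00129553  0.00196181] 0.0987436288114675 803
bowl top [(array([ 0.57593788, -0.04482413]), np.float64(0.09368131645901752), 224), (array([ 0.57586358, -0.04481504]), np.float64(0.0933647690954915), 281)]
bowl side [(array([ 0.57430429, -0.04503373]), np.float64(0.09478264003947179), 102), (array([ 0.57430166, -0.04552333]), np.float64(0.09333252135958293), 124)]
time: 24.4
position: [0.5508, -0.3214, 0.2863]
tool_rot: [0.547, 1.493, -0.543]
ft_force: [0.4, -1.1, -0.7]
grip_width: 0.333
[ 0.55027241 -0.32077194  0.28405205] [ 0.18878193 -0.49749924 -2.35209139] 28.8237879774587
turn/row 4.993988240490247 mm/row 35.19049562993145
[[-33.7,7.9,-6.4,-0.087,0.001,-0.0,20],[-33.7,8.4,-5.7,-0.087,0.001,-0.0,20],[-33.7,8.8,-5.0,-0.087,0.001,-0.0,20],[-33.7,9.2,-4.2,-0.087,0.001,-0.0,20],[-33.7,9.5,-3.4,-0.087,0.001,-0.0,20]]
[[-33.7,9.8,-2.6,-0.087,0.001,-0.0,20],[-33.7,10.0,-1.8,-0.087,0.001,-0.0,20]]
```

View pics/s30c.png

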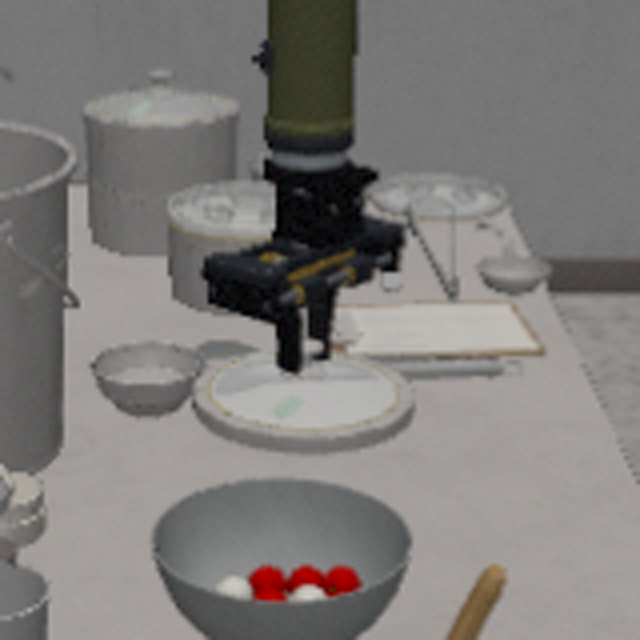

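```bash
python3 -m creep '[[-33,8,-6.4,-0.087,0,0,20],[-33.7,8.4,-5.7,-0.087,0,0,20],[-33.7,8.8,-5,-0.087,0,0,20],[-33.7,9.2,-4.2,-0.087,0,0,20],[-33.7,9.5,-3.4,-0.087,0,0,20]]'
python3 -m creep '[[-33.7,9.8,-2.6,-0.087,0,0,20],[-33.7,10,-1.8,-0.087,0,0,20],[0,0,0,0,0,0,20],[0,0,0,0,0,0,20],[0,0,0,0,0,0,20]]'
python3 - <<'E'
from h import *
w=grab("wrist","w31");p,ro,st=pose();print(p)
for z,rr in((.083,.0955),(.083,.093)):
    for tol in (.008,.004): print("bowl",rim(w,(.575,-.045),rr,z,tol=tol))
for tol in(.006,.004):
    c,r,n=rim(w,p[:2],.098,p[2]-.222,tol=tol);print("lid",c-p[:2],r,n)
E
```

```text
time: 24.95
position: [0.5496, -0.2692, 0.4494]
tool_rot: [0.206, 1.562, -0.2]
ft_force: [1.6, 0.0, -2.7]
grip_width: 0.329
time: 25.45
position: [0.5496, -0.2501, 0.5147]
tool_rot: [0.073, 1.571, -0.068]
ft_force: [-0.2, -0.1, -3.4]
grip_width: 0.326
[ 0.54956482 -0.25015656  0.51467197]
bowl (array([ 0.57435947, -0.04729629]), np.float64(0.09496149367497252), 415)
bowl (array([ 0.57443328, -0.04735004]), np.float64(0.09499401921851316), 418)
bowl (array([ 0.57365006, -0.04500018]), np.float64(0.09328775771518184), 412)
bowl (array([ 0.57363737, -0.04474284]), np.float64(0.09312876014744824), 411)
lid [-3.46561543e-03  5.78982236e-05] 0.09863822299221302 794
lid [-3.46561543e-03  5.78982236e-05] 0.09863822299221302 794
```

View pics/w31.png

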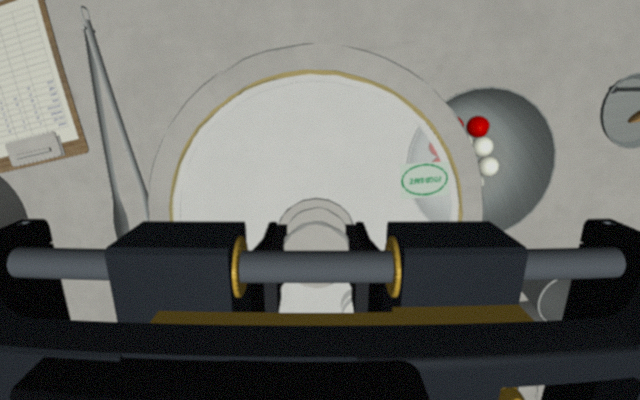

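Run:
```python
from h import *
plan([.5755,-.0463,.36],down(85),7,20)
```

```text
turn/row 0.0385724660401578 mm/row 36.74333156265905
[[22.2,29.3,1.1,-0.0,-0.0,-0.0,20],[22.2,29.3,1.1,-0.0,-0.0,-0.0,20],[22.2,29.3,1.1,-0.0,-0.0,-0.0,20],[22.2,29.3,1.1,-0.0,-0.0,-0.0,20],[22.1,29.3,1.1,-0.0,-0.0,-0.0,20]]
[[22.1,29.3,1.1,-0.0,-0.0,-0.0,20],[22.1,29.3,1.1,-0.0,-0.0,-0.0,20]]
```

```bash
python3 -m creep '[[22,29.3,1,0,0,0,20],[22,29.3,1,0,0,0,20],[22,29.3,1,0,0,0,20],[22,29.3,1,0,0,0,20],[22,29.3,1,0,0,0,20]]'
python3 -m creep '[[22,29.3,1,0,0,0,20],[22,29.3,1.5,0,0,0,20],[0,0,0,0,0,0,20],[0,0,0,0,0,0,20],[0,0,0,0,0,0,20]]'
python3 - <<'E'
from h import *
plan([.5755,-.0463,.315],down(85),2,20)
s=grab("side","s32");crop(s["img"],255,140,405,265,5,"s32c");t=grab("top","t32");w=grab("wrist","w32")
E
```

```text
time: 26.0
position: [0.5675, -0.1033, 0.405]
tool_rot: [0.072, 1.57, -0.068]
ft_force: [1.3, 0.1, -3.2]
grip_width: 0.33
time: 26.5
position: [0.5757, -0.0474, 0.3637]
tool_rot: [0.072, 1.568, -0.07]
ft_force: [0.4, -0.8, -1.6]
grip_width: 0.331
turn/row 0.11677097890321969 mm/row 24.354742367526928
[[24.3,0.5,-0.2,-0.002,0.001,-0.001,20],[24.3,0.5,-0.2,-0.002,0.001,-0.001,20]]
```

View pics/s32c.png

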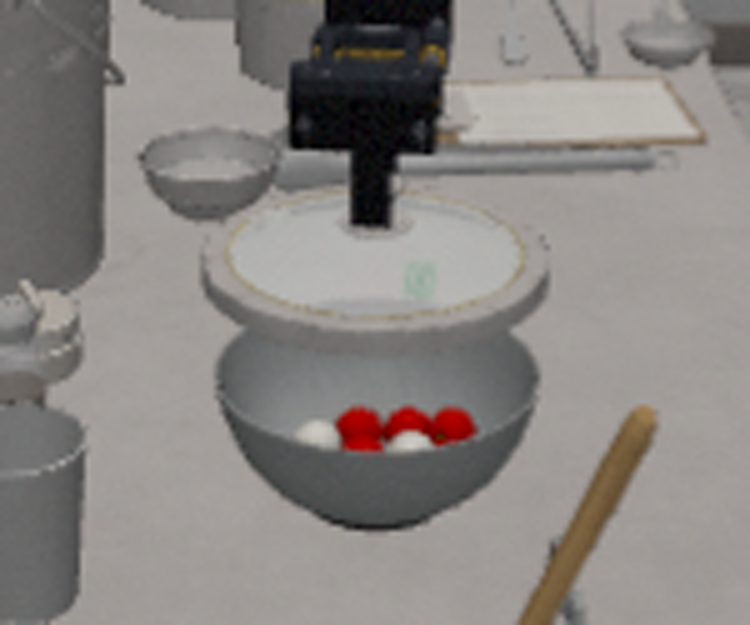

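View pics/t32.png

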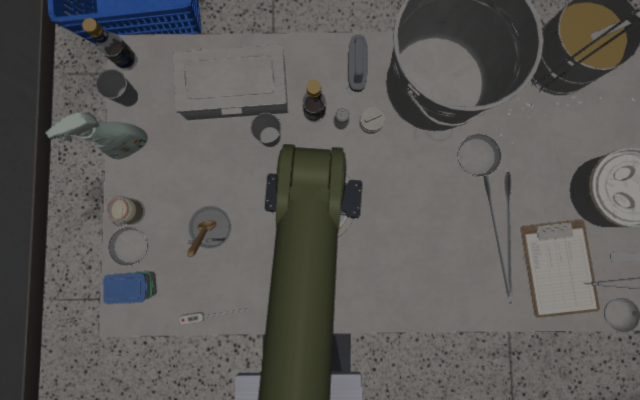

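View pics/w32.png

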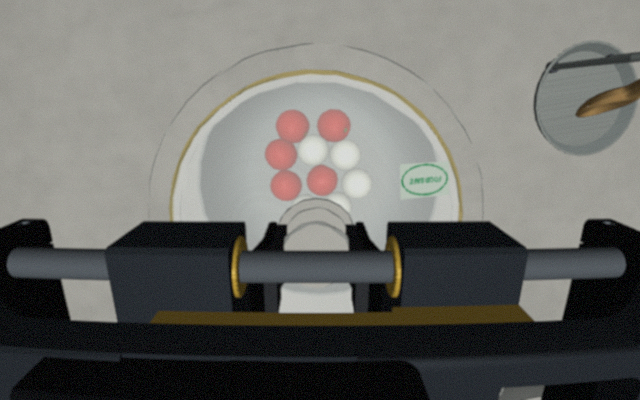

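Run:
```python
from h import *
s=grab("side");p,ro,st=pose();print(p)
im=s["img"]
for z in(p[2]-.222,):
  for tol in(.006,.004):
    print("lid",rim(s,p[:2],.098,z,tol=tol))
print("bowl",rim(s,(.5743,-.045),.0955,.083,tol=.005))
# extreme columns via row profiles
g=cv2.cvtColor(im,cv2.COLOR_RGB2GRAY).astype(float)
for v in range(190,202,2): 
    d=np.diff(cv2.GaussianBlur(g,(3,3),0)[v]);print(v,np.argsort(-abs(d[285:305]))[:2]+285,np.argsort(-abs(d[355:375]))[:2]+355)
for v in range(212,224,2):
    d=np.diff(cv2.GaussianBlur(g,(3,3),0)[v]);print(v,np.argsort(-abs(d[285:310]))[:2]+285,np.argsort(-abs(d[350:375]))[:2]+350)
```

```text
[ 0.57581427 -0.04713721  0.36456671]
lid (array([ 0.57675853, -0.04644047]), np.float64(0.09761861788277279), 56)
lid (array([ 0.57670811, -0.04667619]), np.float64(0.09762086752812722), 56)
bowl (array([ 0.57471266, -0.04538472]), np.float64(0.09490114407390979), 82)
190 [300 301] [358 357]
192 [296 293] [358 357]
194 [296 294] [356 364]
196 [294 297] [364 361]
198 [295 294] [363 360]
200 [296 297] [362 363]
212 [298 297] [361 362]
214 [297 298] [362 361]
216 [297 298] [362 361]
218 [297 298] [361 362]
220 [298 297] [361 362]
222 [298 299] [361 360]
```

```bash
python3 -m creep '[[25,1,-2,0,0,0,20],[22,0,0,0,0,0,20],[0,0,0,0,0,0,20],[0,0,0,0,0,0,20],[0,0,0,0,0,0,20]]'
python3 - <<'E'
from h import *
s=grab("side","s33");p,ro,st=pose();print(p,ro.as_matrix()[:,0])
crop(s["img"],255,140,405,265,5,"s33c")
print("lid",rim(s,p[:2],.098,p[2]-.222,tol=.005))
print("bowl",rim(s,(.5743,-.045),.0955,.083,tol=.004))
E
```

```text
time: 27.2
position: [0.5746, -0.0449, 0.3186]
tool_rot: [0.072, 1.565, -0.068]
ft_force: [-0.2, 0.2, -2.6]
grip_width: 0.329
[ 0.57462562 -0.04486687  0.31866599] [ 0.00542669  0.00244413 -0.99998229]
lid (array([ 0.57591657, -0.04429049]), np.float64(0.09790725879070883), 91)
bowl (array([ 0.57448624, -0.0446553 ]), np.float64(0.09507704896923834), 98)
```

View pics/s33c.png

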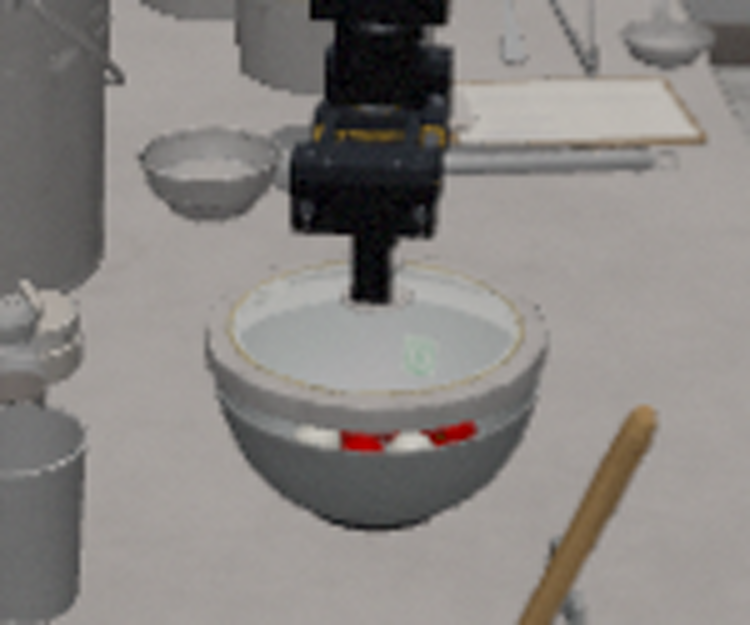

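```bash
python3 -m creep '[[8,-0.5,-1.4,0,0,0,20],[0,0,0,0,0,0,20],[0,0,0,0,0,0,20]]'
python3 - <<'E'
from h import *
s=grab("side","s34");p,ro,st=pose();print(p,ro.as_matrix()[:,0])
print("lid",rim(s,p[:2],.098,p[2]-.222,tol=.004))
print("bowl",rim(s,(.5743,-.045),.0955,.083,tol=.004))
E
```

```text
time: 27.55
position: [0.5724, -0.0449, 0.3088]
tool_rot: [0.071, 1.568, -0.067]
ft_force: [0.5, -0.2, -2.7]
grip_width: 0.328
[ 0.57254144 -0.04491226  0.30893968] [ 0.00248651  0.00246758 -0.99999386]
lid (array([ 0.57288401, -0.04201145]), np.float64(0.09843959018518855), 81)
bowl (array([ 0.57317022, -0.04215066]), np.float64(0.09516621719587068), 108)
```

```bash
python3 -m creep '[[4,0,0.5,0,0,0,20],[4,0,0,0,0,0,20],[0,0,0,0,0,0,20]]'
python3 -m creep '[[3,0,0,0,0,0,20],[3,0,0,0,0,0,20],[0,0,0,0,0,0,20]]'
python3 - <<'E'
from h import *
s=grab("side","s35");crop(s["img"],255,140,405,265,5,"s35c");w=grab("wrist","w35");print(pose()[0],pose()[2]["ft_force"])
E
```

```text
time: 27.9
position: [0.5728, -0.0449, 0.3001]
tool_rot: [0.071, 1.569, -0.067]
ft_force: [-0.2, -0.6, -2.3]
grip_width: 0.33
time: 28.2
position: [0.5729, -0.0449, 0.2944]
tool_rot: [0.071, 1.568, -0.067]
ft_force: [-0.3, -0.4, -2.8]
grip_width: 0.332
[ 0.57307913 -0.04494378  0.29484434] [ 0.22601711 -0.49027354 -2.85327934]
```

View pics/s35c.png

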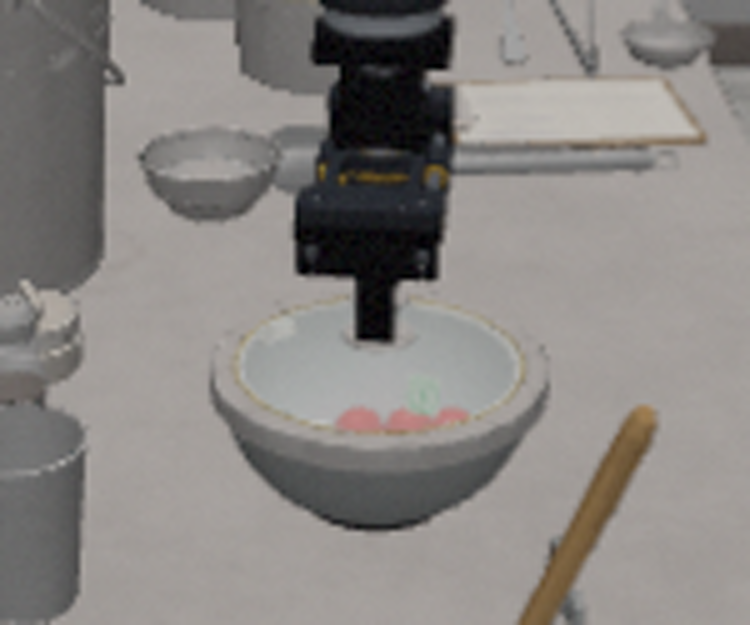

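View pics/w35.png

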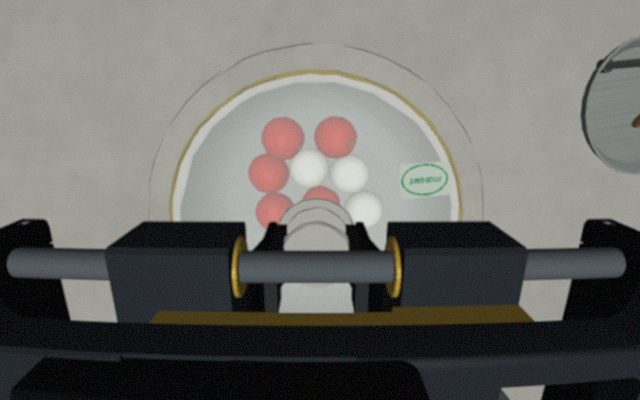

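```bash
python3 -m creep '[[2,0,0,0,0,0,20],[0,0,0,0,0,0,20]]'
python3 -m creep '[[1.5,0,0,0,0,0,20],[0,0,0,0,0,0,20]]'
```

```text
time: 28.5
position: [0.5731, -0.0449, 0.2928]
tool_rot: [0.071, 1.567, -0.067]
ft_force: [-0.4, -0.8, -2.2]
grip_width: 0.334
time: 28.7
position: [0.5732, -0.0449, 0.2924]
tool_rot: [0.072, 1.567, -0.067]
ft_force: [-2.9, 0.9, 3.3]
grip_width: 0.331
```

```bash
python3 -m creep '[[-0.5,0,0,0,0,0,20],[0,0,0,0,0,0,35],[0,0,0,0,0,0,60],[0,0,0,0,0,0,60],[0,0,0,0,0,0,60]]'
python3 -m creep '[[0,0,0,0,0,0,60],[-15,0,0,0,0,0,60],[-30,0,0,0,0,0,60],[-40,0,0,0,0,0,60],[0,0,0,0,0,0,60]]'
python3 - <<'E'
from h import *
s=grab("side","s36");crop(s["img"],255,140,405,265,5,"s36c");w=grab("wrist","w36")
p,ro,_=pose();print(p)
print("lid side z.070 r.098",rim(s,(.5745,-.045),.098,.070,tol=.005))
print("lid wrist",rim(w,(.574,-.046),.098,.070,tol=.005))
E
```

```text
time: 29.2
position: [0.5732, -0.0449, 0.2919]
tool_rot: [0.071, 1.567, -0.067]
ft_force: [-0.4, -0.3, -0.6]
grip_width: 0.588
time: 29.7
position: [0.5746, -0.0456, 0.3843]
tool_rot: [0.072, 1.556, -0.067]
ft_force: [0.9, -0.5, 0.5]
grip_width: 0.69
[ 0.57323607 -0.04527578  0.37912944]
lid side z.070 r.098 (array([ 0.57369545, -0.04619158]), np.float64(0.09835766648125908), 117)
lid wrist (array([ 0.57199062, -0.0446227 ]), np.float64(0.09864711140948196), 492)
```

View pics/s36c.png

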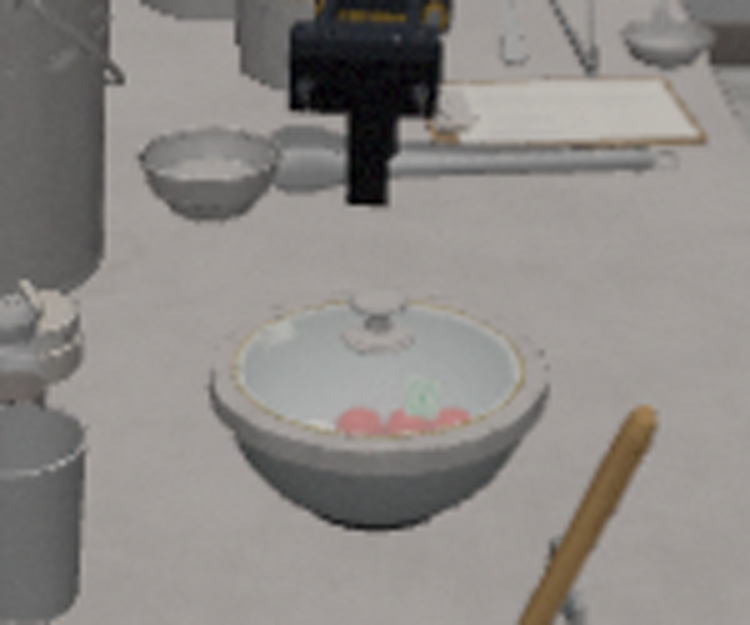

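View pics/w36.png

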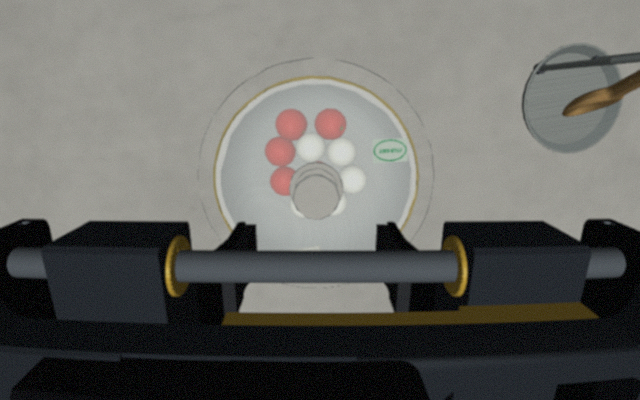

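```bash
python3 -m creep '[[-40,0,-20,0,0,0,60],[-40,0,-30,0,0,0,60],[0,-20,-45,0,0,0,60],[0,-20,-40,0,0,0,60],[0,0,0,0,0,0,60]]'
python3 - <<'E'
from h import *
t=grab("top","t37");crop(t["img"],180,140,380,270,4,"t37c");s=grab("side","s37");crop(s["img"],255,150,405,315,3.6,"s37c")
print(rim(t,(.575,-.045),.098,.070,tol=.005));print(pose()[0])
print("cup",rim(t,(.766,.0686),.038,.102))
E
```

```text
time: 30.3
position: [0.4304, -0.0759, 0.4562]
tool_rot: [0.075, 1.569, -0.07]
ft_force: [1.1, -0.3, 0.5]
grip_width: 0.689
(array([0., 0.]), np.float64(0.0), 0)
[ 0.43390494 -0.07352304  0.45628262]
cup (array([0.76692651, 0.06854198]), np.float64(0.0373290790763239), 104)
```

View pics/t37c.png

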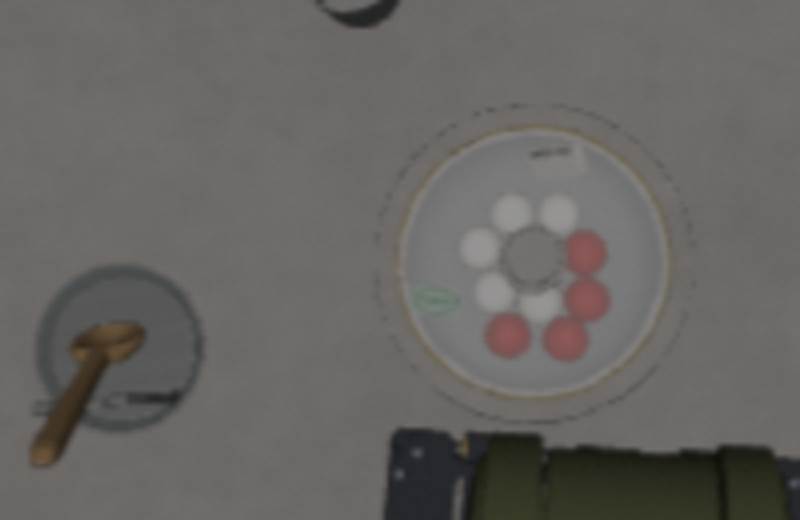

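View pics/s37c.png

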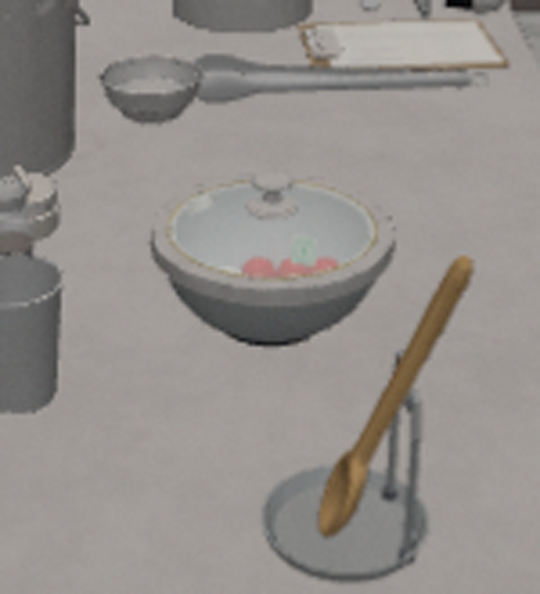

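Everything reads as it should: the lid is level on the bowl, with the mixed food visible through the glass. The spoon leans in its rest, the cup hasn't moved, and the arm is clear. I'm handing the job in.

```bash
python3 -c "
from bench import ctrl
print(ctrl.close_job())"
```

```text
the job is handed in; nothing more can be done
None
```

I stirred the salad with the spoon until it was mixed, leaned the spoon back in its rest and put the lid on the bowl. The job was handed in at about 30 s of the 62 s allowed; no verdict is reported.

**What I did**
- **Mixing:** it took several pushes with the spoon, checked in the wrist camera. In one push the tip pressed on something at about 8 N and the spoon turned about 4° in the grip. I corrected for that tilt when putting it back.
- **Spoon:** I released it at the pose I had picked it up from, and it leans between the ears with its head in the dish.
- **Lid:** I corrected its position twice against the side camera, lowered it until it touched at the fully-down height, and only then let go.

**Last checks**
- **Food:** from the top camera, before the lid went on, the nearest-other-kind distances it could separate were 26–33 mm against the 52 mm limit. Two touching tomatoes showed as one blob and so were not measured singly. In the wrist view each had a mozzarella about 30 mm away. Through the glass, nine of the ten pieces could be seen, unmoved; the knob hid the tenth.
- **Lid:** it looks level and fully down. In the side camera its centre is about 1.4 mm from the bowl's (limit 6 mm).
- **Bowl and cup:** the bowl had not moved when last measured, before the lid went on. The cup measured within 1 mm of where it started.

**Failed or disagreeing**
- The last circle fit of the lid in the top camera found no points, so only the side and wrist cameras confirm its centre.
- The cameras differed by 2–4 mm on absolute positions, so I relied on comparing lid and bowl within the same image.

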